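Make up and seal a meter terminal block

ROBOT

A 7-joint arm with a two-finger parallel gripper is mounted at the origin on the work surface. World frame = base frame: x ahead of the robot, y to its left, z up, the work surface at z = 0. Lengths are in m, angles in rad, forces in N, time in s.
With the tool pointing down it reaches from about 0.425 to 0.925 m from the base axis. Payload 6.8 kg.
Tool frame: the origin (TCP) lies at the very end of the fingers, on their centre line; the grasp point (between the pads) lies 19 mm behind it; z points along the fingers, x is the direction in which the jaws open and shut, and the axes are right-handed (so a half turn about z gives the same grasp; the last joint's range is limited). The gripper opens to 85 mm and grips with 20 to 120 N. Pads are 22 mm wide; open, the fingers measure 114 mm over their backs; the gripper's body (76 mm by 85 mm) begins 54 mm behind the grasp point. The pads swing forward as they close: fully open they stand 13 mm farther back than shut.
Start: joints at [1.222, 0.477, 0.022, 1.555, -0.011, 1.109, -0.083], TCP at [0.161, -0.656, 0.231] pointing down, gripper open.
Joint ranges: [-2.96, 2.96], [-0.34, 2.1], [-1.41, 1.46], [0.24, 2.44], [-1.37, 4.51], [0.17, 1.92], [-2.96, 2.96]. Speed limits (rad/s): [2.39, 2.39, 3.14, 3.14, 3.14, 3.14, 3.14].

INTERFACE

Orientations are given as a rotation vector (axis times angle).
In Python, from bench import get_obs, imaging, hand_in gives the robot as it stands.
- The arm moves only by the tool send_rows, never from a script. Its argument "motion" is a list of rows, each an object with "dp": the shift along the world's x, y, z in m, a list of three; "rot": the turn, a rotation vector about the world's x, y, z in rad, a list of three; "grip": the finger opening in m, from 0 to 0.0854. In form: [{"dp": [dx, dy, dz], "rot": [ax, ay, az], "grip": grip}, ...]. A call has 1 to 20 rows; each row shifts and turns the pose as measured when the row begins; what a row does not reach is not made up. A row lasts 1/8 s, in which the tool goes at most 62.5 mm and 10.7 degrees, less where a joint would pass 70% of its speed; a pose out of reach is approached as far as the arm can. A call is refused whole if a number of a shift passes 0.0625 or a number of a turn 0.188, either way. A call with a gripper value outside its range is refused whole. The fingers move at their own pace and stop on an object; "grip_force" is the grip in N (left out, the last holds). Time passes only in rows, so rows that do not move let the fingers close. It gives the time, the measured TCP pose, the force and the opening at its end, in the units of the state.
- get_obs(): the state, without advancing time (a new reading comes with each control period).
- imaging.grab_frame(name): name is "scene" or "top" or "wrist"; returns a dict with "img" (420x560x3 uint8, red, green, blue), "fx", "fy", "cx", "cy" (pixels), "R" (3x3) and "t" (3): a world point X has camera coordinates R X + t. Camera axes: x right, y down, z forward; pixel columns grow to the right and rows downward; lengths in m; the calibration is good to about 2 mm. The wrist camera is an equidistant fisheye: a pixel r from the principal point sees the ray r / f radians off the axis. A picture is of the moment at which its call begins. There is no depth.
- hand_in(): hands the job in, once; it reports no verdict.
The state is a dict: "clock": time; "joints": joint angles; "qvel": joint speeds; "tau": joint torques, N m; "tcp_pos": TCP position; "orientation": TCP orientation; "contact_force": force on the tool from outside, world axes, zero at the start; "moment": the same for the moment, N m; "grip_width": finger opening in m.
Only numpy, scipy, OpenCV 4.12 (cv2) and the standard library are available. Lean on these libraries where they do the work, as an engineer would, in place of code of your own. Each camera call takes 0.05 s, during which the arm holds its last target. There are 200 camera calls.

TASK

Make up the meter's terminal block: lay every short brass bar you find fully home in the lower channels, then every long bar across above them, home in a pair of opposite upper notches, one bar to a place and spare places left empty. Then set the ochre seal holder flat on top inside the block's rim, and only then push its red spring plunger down to its stop, hold it there for about half a second and let it come back up. Leave the clamp ring and the crimping plier where they are.

Things in the scene. Friction and masses are not known exactly. Their poses are not given: they have to be found in the camera images.
- block: brown moulded terminal block, 156 (x) x 212 (y) x 72 mm, fixed on the counter. Origin: centre of its underside; z up. It has three levels: lower channels, upper notches, and the rim for the seal holder (see the three points, all on its z axis, with its axes)
- lower (a point): centre of the block's lower floor, 12 mm above its underside. Three channels run along the block's x, centred at y = -48, 0, +48 mm, each 30 mm wide and 98 mm long, centred on x = 0; the ridges between and around them rise 8 mm above this floor
- upper (a point): block centre at the notch floors, 40 mm above its underside. End walls 82 to 100 mm from the centre in y each have three open notches 30 mm wide, centred at block x = -48, 0, +48 mm; a long bar lies along the block's y from a notch to the one facing it; cheeks at y = +/-100 mm stop it lengthways
- rim (a point): block centre at the tops of the teeth between the notches, 66 mm above its underside, where the seal holder rests flat inside a 6 mm high rim (inner faces: cheeks at y = +/-100 mm, corner lugs at x = +/-72 mm)
- holder: ochre plastic seal holder, loose, 0.3 kg: flat plate 136 (x) x 192 (y) x 8 mm; central boss 34 (x) x 70 (y) mm, from 8 to 38 mm above the underside (grip it across the 34 mm); red spring plunger on the boss. Origin: centre of the underside, z up. Either way round fits, its x along the block's x, with 4 mm play each side; its underside then is 66 mm above the block's
- plunger (a joint): travel of the red plunger in m: 0 up, 0.012 at its stop; spring: about 3 N to start, 9 N at the stop, returns by itself
- plunger_top (a point): centre of the top face of the red plunger head (28 mm across, 10 mm thick), 62 mm above the holder's underside when up
- ring: nickel meter clamp ring, 96 mm across, 16 mm high, lying loose; bystander. Origin: centre of its underside
- plier: rusted crimping plier lying flat, loose, 190 x 66 mm, about 16 mm high; bystander. Origin: about its middle, at the counter; x towards its jaws. (A fixed wooden bin with a tin funnel, 195 mm high, not listed, stands outside the work area at the robot's right, about x 0.15 y -0.52)
- short0: short brass square-tube bar, 90 x 24 x 24 mm, 0.17 kg, loose. Origin: its centre; x along its length. Fully home in a lower channel its centre is 24 mm above the block's underside. Absent (None) in some starts
- short1: short brass square-tube bar, 90 x 24 x 24 mm, 0.17 kg, loose. Origin: its centre; x along its length. Fully home in a lower channel its centre is 24 mm above the block's underside. Absent (None) in some starts
- short2: short brass square-tube bar, 90 x 24 x 24 mm, 0.17 kg, loose. Origin: its centre; x along its length. Fully home in a lower channel its centre is 24 mm above the block's underside. Absent (None) in some starts
- long0: long brass square-tube bar, 190 x 24 x 24 mm, 0.35 kg, loose. Origin: its centre; x along its length. Fully home in an upper pair of notches its centre is 52 mm above the block's underside. Absent (None) in some starts
- long1: long brass square-tube bar, 190 x 24 x 24 mm, 0.35 kg, loose. Origin: its centre; x along its length. Fully home in an upper pair of notches its centre is 52 mm above the block's underside. Absent (None) in some starts
- long2: long brass square-tube bar, 190 x 24 x 24 mm, 0.35 kg, loose. Origin: its centre; x along its length. Fully home in an upper pair of notches its centre is 52 mm above the block's underside. Absent (None) in some starts
Mind the look-alikes: they are no part of the job. Leave any turquoise look-alike of the long1 alone. What is shaped like the short1 but turquoise is not meant.

How it is judged:
On the way, in this order (a step that is already met when the one before it is completed fails the run):
1. every short bar present lies home in a lower channel (x of short0 in the frame of block between -0.009 and 0.009 m and y of short0 in the frame of block between -0.06 and 0.06 m and z of short0 in the frame of block between 0.019 and 0.029 m and angle between the x axis of each of short0, short1, short2 and the x axis of block, either way round below 0.15 rad and x of short1 in the frame of block between -0.009 and 0.009 m and y of short1 in the frame of block between -0.06 and 0.06 m and z of short1 in the frame of block between 0.019 and 0.029 m and x of short2 in the frame of block between -0.009 and 0.009 m and y of short2 in the frame of block between -0.06 and 0.06 m and z of short2 in the frame of block between 0.019 and 0.029 m), for 0.2 s.
2. every long bar present lies home in upper notches over the short ones (all of step 1 and x of long0 in the frame of block between -0.06 and 0.06 m and y of long0 in the frame of block between -0.012 and 0.012 m and z of long0 in the frame of block between 0.047 and 0.057 m and angle between the x axis of each of long0, long1, long2 and the y axis of block, either way round below 0.1 rad and x of long1 in the frame of block between -0.06 and 0.06 m and y of long1 in the frame of block between -0.012 and 0.012 m and z of long1 in the frame of block between 0.047 and 0.057 m and x of long2 in the frame of block between -0.06 and 0.06 m and y of long2 in the frame of block between -0.012 and 0.012 m and z of long2 in the frame of block between 0.047 and 0.057 m), for 0.2 s.
3. the seal holder lies flat on the block inside the rim (all of step 2 and x of holder in the frame of block between -0.009 and 0.009 m and y of holder in the frame of block between -0.009 and 0.009 m and z of holder in the frame of block between 0.061 and 0.07 m and angle between holder's own z axis and vertical below 0.05 rad and angle between the x axis of holder and the x axis of block, either way round below 0.12 rad), for 0.2 s.
4. the plunger is pushed to its stop (over 10.5 of 12 mm) with the holder in place (x of holder in the frame of block between -0.009 and 0.009 m and y of holder in the frame of block between -0.009 and 0.009 m and z of holder in the frame of block between 0.061 and 0.07 m and angle between holder's own z axis and vertical below 0.05 rad and angle between the x axis of holder and the x axis of block, either way round below 0.12 rad and value of joint plunger above 0.0105 m), for 0.2 s.
At the end, for the whole second after the job is handed in: Short bars home in lower channels (9 mm lengthways, 5 mm high, 0.15 rad), long bars home in upper notches (12 mm, 5 mm, 0.10 rad), holder flat inside the rim (9 mm, 4 mm high, tilt 0.05, yaw 0.12 rad), plunger back up (under 3 mm), all at rest (all of step 3 and value of joint plunger below 0.003 m and linear speed of each of short0, short1, short2, long0, long1, long2, holder below 0.03 m/s); the robot touches nothing.
It fails at once if the clamp ring is moved more than 5 cm (distance of ring from where it was at the start of the episode above 0.05 m).
It fails at once if the plier is moved more than 5 cm (distance of plier from where it was at the start of the episode above 0.05 m).
Of short0, short1, short2 only 2 to 3 are there at a start; the rules pass over those that are not, and their reading is None.
Of long0, long1, long2 only 2 to 3 are there at a start; the rules pass over those that are not, and their reading is None.
At some moment in a run one of long0, long1, long2, holder may be knocked a few centimetres aside while the robot is not near it.
Once in a run the grip may slacken for a moment while it holds something.
It also fails if it takes over 210 s, if anything falls off the work surface, if the arm or the gripper's body presses on something with over 40 N, if the wrist force passes 120 N, or if a joint passes its speed limit or range.

## Working session

There is one attempt and no reset: what is moved stays moved. The work goes in short steps, Python scripts to look and compute and a tool call to move; the robot and the scene stay as the last step left them, time stands still between calls to the robot, and variables do not carry over. Pictures are saved under pics/ and viewed, about 12 in all and at most 16, crops included, and the job is handed in when it is done.

Besides the shell and the picture viewer there is one more tool, called after "Emit:" as name([rows], argument=value, ...), one row to a line, values as JSON. send_rows: Moves the arm, as the interface text tells. Its arguments: {"type":"object","properties":{"motion":{"type":"array","items":{"type":"object","properties":{"dp":{"type":"array","items":{"type":"number"}},"rot":{"type":"array","items":{"type":"number"}},"grip":{"type":"number"}}}},"grip_force":{"type":"number"}},"required":["motion"]}

```bash
mkdir -p pics; ls; python3 - <<'E'
from bench import get_obs, imaging
import cv2,numpy as np
o=get_obs();print(o)
for n in ["scene","top"]:
    f=imaging.grab_frame(n);cv2.imwrite(f"pics/{n}0.png",f["img"][:,:,::-1]);print(n,f["fx"],f["fy"],f["cx"],f["cy"],f["R"],f["t"])
E
```

```text
pics
{'clock': 0.0, 'joints': array([ 1.22189163,  0.47780531,  0.02233927,  1.55648113, -0.01149758,
        1.1092865 , -0.08307565]), 'qvel': array([-0.00105334,  0.00013037,  0.00030654,  0.0006272 ,  0.00118377,
        0.00114486, -0.00071804]), 'tau': array([-6.51909286e-04, -5.96455657e+01,  1.60781264e+00, -2.81200057e+01,
        1.24617299e-02,  9.37139470e-03, -7.09474591e-06]), 'tcp_pos': array([ 0.16081646, -0.65494053,  0.23030968]), 'orientation': array([-2.47141514e+00,  1.93784418e+00,  2.41789319e-03]), 'contact_force': array([-0.47732548,  0.19499187, -0.3374848 ]), 'moment': array([0.02482646, 0.05349824, 0.02372529]), 'grip_width': 0.08544995778625598}
scene 443.5982425242335 443.5982425242335 274.6909886490356 206.52829515677672 [[-0.78234722  0.6227826   0.00864033]
 [ 0.41344178  0.52964609 -0.74063548]
 [-0.46583121 -0.57586184 -0.67185149]] [ 0.38784938 -0.21406362  1.62075896]
top 385.29993796947247 385.29993796947247 284.9153493243997 216.6199787031177 [[ 0.02090651 -0.99963979  0.01682875]
 [-0.99785171 -0.02190852 -0.06174128]
 [ 0.06208773 -0.0155018  -0.9979503 ]] [0.07322249 0.53759439 1.09669851]
```

View pics/scene0.png

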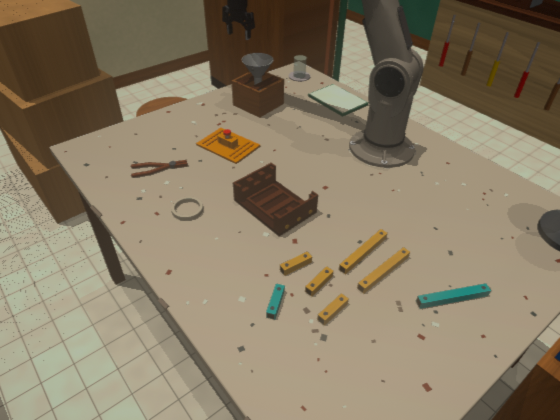

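View pics/top0.png

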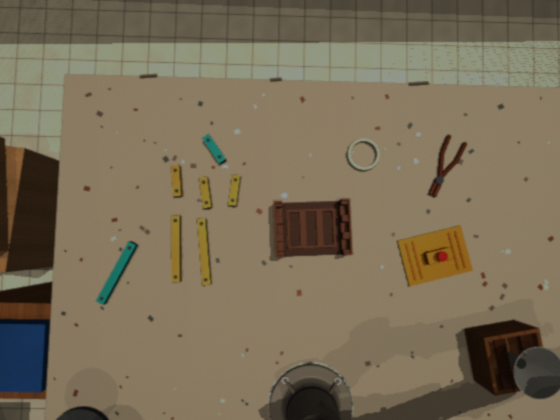

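The pictures show the block at about top px (312,228). The three short bars are at (177,181), (205,193) and (234,190), and the two long bars at (176,248) and (204,251). The holder is at (435,256), the ring at (363,155), and the plier at (447,165). The turquoise decoys are at (214,149) and (117,272).

```bash
cat > h.py <<'E'
from bench import get_obs, imaging
import cv2,numpy as np
from scipy.spatial.transform import Rotation as Rn
def cast(f,px,z):
    px=np.atleast_2d(px).astype(float)
    d=np.c_[(px[:,0]-f["cx"])/f["fx"],(px[:,1]-f["cy"])/f["fy"],np.ones(len(px))]@f["R"]
    C=-f["R"].T@f["t"]; s=(z-C[2])/d[:,2]
    return C+d*s[:,None]
def blobs(f,mask,z,amin=100):
    m=cv2.morphologyEx(mask.astype(np.uint8),cv2.MORPH_CLOSE,np.ones((5,5)))
    cs,_=cv2.findContours(m,cv2.RETR_EXTERNAL,cv2.CHAIN_APPROX_NONE);r=[]
    for c in cs:
        if cv2.contourArea(c)<amin: continue
        p=cast(f,c[:,0,:],z)[:,:2]
        (ce,(w,h),a)=cv2.minAreaRect((p*1000).astype(np.float32))
        if w<h: w,h,a=h,w,a+90
        a=(a+90)%180-90
        r.append((np.round(np.array(ce)/1000,4),round(w),round(h),round(a,1),cv2.contourArea(c),c[:,0].mean(0).round()))
    return r
def hsv(f): return cv2.cvtColor(f["img"],cv2.COLOR_RGB2HSV)
def yellow(f):
    h=hsv(f); return (h[...,0]>12)&(h[...,0]<32)&(h[...,1]>150)&(h[...,2]>90)
E
python3 - <<'E'
from h import *
f=imaging.grab_frame("top");print(-f["R"].T@f["t"])
h=hsv(f)
for p in [(177,170),(204,230),(420,250),(312,228),(300,270),(279,229),(247,300)]: print(p,h[p[1],p[0]])
for b in blobs(f,yellow(f),0.018): print(b)
red=((h[...,0]<6)|(h[...,0]>174))&(h[...,1]>180)&(h[...,2]>150)
print("plunger",blobs(f,red,0.06,20))
dark=(h[...,2]<95)
dark[:, :]&=True
m=np.zeros_like(dark);m[190:265,265:360]=1
for b in blobs(f,dark&m,0.072): print("block",b)
cv2.imwrite("pics/blk.png",cv2.resize(f["img"][190:300,265:485,::-1],None,fx=3.6,fy=3.6,interpolation=cv2.INTER_CUBIC))
E
```

```text
[0.46681713 0.10197481 1.12641014]
(177, 170) [ 21 175 124]
(204, 230) [ 24 172 142]
(420, 250) [ 19 202 144]
(312, 228) [ 10 130  61]
(300, 270) [ 19  75 140]
(279, 229) [ 10 149  84]
(247, 300) [ 18  75 139]
(array([0.2594, 0.826 ]), 82, 27, -82.6, 115.5, array([ 20., 309.]))
(array([ 0.4337, -0.3487]), 191, 133, -75.1, 2947.0, array([434., 255.]))
(array([0.4319, 0.3149]), 186, 24, 6.6, 475.0, array([204., 251.]))
(array([0.4383, 0.3952]), 185, 20, 2.2, 454.0, array([176., 248.]))
(array([0.6017, 0.3167]), 87, 24, 9.9, 212.0, array([205., 192.]))
(array([0.6097, 0.2336]), 87, 23, -5.9, 204.0, array([234., 190.]))
(array([0.6334, 0.4012]), 86, 23, 6.2, 205.5, array([176., 180.]))
(array([0.5882, 0.8593]), 265, 48, 3.7, 776.0, array([ 12., 190.]))
plunger []
block (array([0.5006, 0.0165]), 223, 159, -87.0, 4294.5, array([310., 229.]))
```

View pics/blk.png

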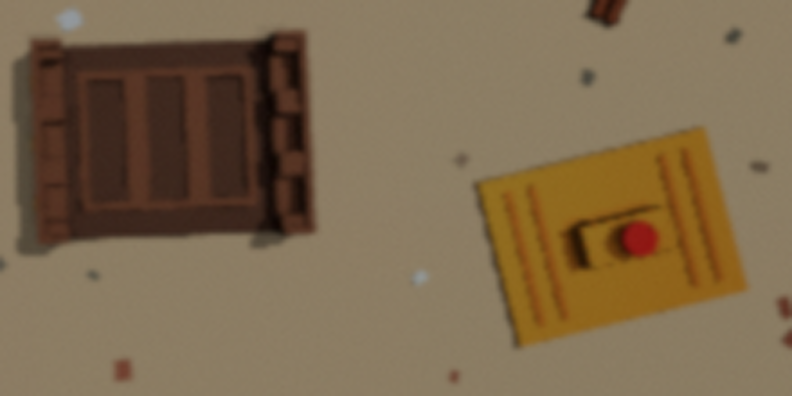

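```bash
python3 - <<'E'
from h import *
f=imaging.grab_frame("top")
c=lambda u,v:(265+(u+.5)/3.6-.5,190+(v+.5)/3.6-.5)
P=cast(f,[c(32,40),c(42,243),c(303,31),c(315,231)],.072)[:,:2]
print(P.round(4),P.mean(0)); 
for a,b in [(0,1),(2,3),(2,0),(3,1)]: d=P[a]-P[b];print(np.linalg.norm(d),np.degrees(np.arctan2(d[1],d[0])))
Q=cast(f,[c(80,72),c(250,68),c(84,208),c(256,204)],.020)[:,:2];print(Q.round(4),Q.mean(0))
print([b[:4] for b in blobs(f,yellow(f),.008) if b[1]>150 and b[2]>100])
for b in blobs(f,yellow(f),.023): print(b[:4])
o=get_obs();R=Rn.from_rotvec(o["orientation"]).as_matrix();print(R.round(3),np.degrees(np.arctan2(R[1,0],R[0,0])))
E
```

```text
[[ 0.5754  0.1178]
 [ 0.4214  0.1067]
 [ 0.587  -0.0895]
 [ 0.4346 -0.1003]] [0.50460778 0.0086723 ]
0.1544458934460185 4.109272555818735
0.1527996917848149 4.038810684936077
0.20766188752854495 -86.790970047638
0.2074546402903377 -86.3371493490597
[[ 0.5559  0.0796]
 [ 0.5622 -0.0567]
 [ 0.4475  0.0742]
 [ 0.4535 -0.0629]] [0.50477739 0.0085574 ]
[(array([ 0.4334, -0.3528]), 192, 135, -75.1)]
(array([ 0.4338, -0.3467]), 190, 133, -75.1)
(array([0.4321, 0.3139]), 185, 24, 6.5)
(array([0.4384, 0.3939]), 184, 20, 2.2)
(array([0.6012, 0.3155]), 87, 23, 9.5)
(array([0.6092, 0.233 ]), 87, 23, -5.9)
(array([0.6326, 0.3999]), 84, 23, 2.2)
(array([0.5863, 0.8558]), 261, 48, 3.7)
[[ 0.238 -0.971 -0.   ]
 [-0.971 -0.238  0.001]
 [-0.001  0.    -1.   ]] -76.20407979987529
```

Emit:
send_rows([
  {"dp": [0, 0, 0.05], "rot": [0, 0, 0], "grip": 0.085},
  {"dp": [0.03, 0, 0.05], "rot": [0, 0, 0], "grip": 0.085},
  {"dp": [0.06, 0, 0.02], "rot": [0, 0, 0], "grip": 0.085},
  {"dp": [0.06, 0, 0], "rot": [0, 0, 0], "grip": 0.085},
  {"dp": [0.06, 0, 0], "rot": [0, 0, 0], "grip": 0.085},
  {"dp": [0.06, 0.03, 0], "rot": [0, 0, 0], "grip": 0.085},
  {"dp": [0.04, 0.06, 0], "rot": [0, 0, 0], "grip": 0.085},
  {"dp": [0, 0.06, 0], "rot": [0, 0, 0], "grip": 0.085},
  {"dp": [0, 0.06, 0], "rot": [0, 0, 0], "grip": 0.085},
  {"dp": [0, 0.06, 0], "rot": [0, 0, 0], "grip": 0.085},
  {"dp": [0, 0.06, 0], "rot": [0, 0, 0], "grip": 0.085},
])

```text
clock: 1.58
tcp_pos: [0.464, -0.3269, 0.3485]
orientation: [-2.463, 1.949, 0.013]
contact_force: [1.1, -0.0, 0.0]
grip_width: 0.085
```

Emit:
send_rows([
  {"dp": [0.01, 0.06, 0], "rot": [0, 0, 0], "grip": 0.085},
  {"dp": [0.01, 0.06, 0], "rot": [0, 0, -0.1], "grip": 0.085},
  {"dp": [0.01, 0.06, 0], "rot": [0, 0, -0.06], "grip": 0.085},
  {"dp": [0.01, 0.06, 0], "rot": [0, 0, 0], "grip": 0.085},
  {"dp": [0, 0.06, 0], "rot": [0, 0, 0], "grip": 0.085},
  {"dp": [0, 0.04, 0], "rot": [0, 0, 0], "grip": 0.085},
  {"dp": [0, 0, 0], "rot": [0, 0, 0], "grip": 0.085},
  {"dp": [0, 0, 0], "rot": [0, 0, 0], "grip": 0.085},
])

```text
clock: 2.58
tcp_pos: [0.5017, 0.0284, 0.3489]
orientation: [-2.301, 2.136, 0.011]
contact_force: [0.2, 0.1, -0.6]
grip_width: 0.0847
```

```bash
python3 - <<'E'
from h import *
f=imaging.grab_frame("wrist");cv2.imwrite("pics/w1.png",f["img"][:,:,::-1])
print({k:v for k,v in f.items() if k!="img"}, -f["R"].T@f["t"]); o=get_obs();print(o["tcp_pos"],o["orientation"],o["joints"])
E
```

```text
{'fx': 325.19226210127806, 'fy': 325.19226210127806, 'cx': 287.25552913428726, 'cy': 207.96925487750426, 'R': array([[ 0.07504088, -0.99715761, -0.00674973],
       [-0.96116875, -0.07413186,  0.2658178 ],
       [-0.26556261, -0.01345957, -0.96399966]]), 't': array([-0.00656002,  0.41785635,  0.62539492])} [0.56820425 0.03285264 0.49176256]
[0.50168197 0.02845608 0.34889261] [-2.30022287  2.13610189  0.01090675] [ 0.16662902  0.11891935 -0.37506922  1.77847424  0.03827415  1.25461342
 -1.71485705]
```

View pics/w1.png

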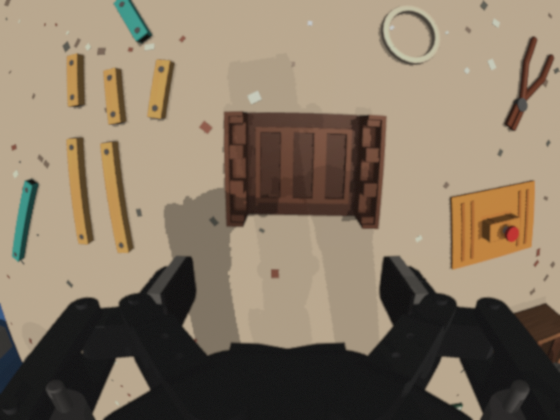

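```bash
cat >> h.py <<'E'
_cast=cast
def cast(f,px,z):
    if abs(f["fx"]-325)>20 : return _cast(f,px,z)
    px=np.atleast_2d(px).astype(float)
    K=np.array([[f["fx"],0,f["cx"]],[0,f["fy"],f["cy"]],[0,0,1.]])
    u=cv2.fisheye.undistortPoints(px[:,None,:],K,np.zeros(4))[:,0]
    d=np.c_[u,np.ones(len(u))]@f["R"];C=-f["R"].T@f["t"]
    return C+d*((z-C[2])/d[:,2])[:,None]
E
python3 - <<'E'
from h import *
f=imaging.grab_frame("wrist")
cv2.imwrite("pics/w1c.png",cv2.resize(cv2.convertScaleAbs(f["img"][100:240,215:395,::-1],alpha=1.6),None,fx=4,fy=4,interpolation=cv2.INTER_CUBIC))
h=hsv(f);y=(h[...,0]>10)&(h[...,0]<32)&(h[...,1]>140)&(h[...,2]>90)
for b in blobs(f,y,.023): print(b)
for b in blobs(f,y,.008): print(b[:4])
E
```

```text
(array([ 0.438 , -0.3413]), 185, 131, -75.1, 5418.5, array([491., 223.]))
(array([0.4327, 0.3114]), 181, 24, 6.4, 926.5, array([116., 198.]))
(array([0.4387, 0.3917]), 182, 23, 2.7, 758.5, array([ 78., 191.]))
(array([0.6005, 0.3136]), 85, 23, 9.7, 450.0, array([113.,  95.]))
(array([0.6074, 0.231 ]), 80, 22, -4.2, 365.0, array([161.,  90.]))
(array([0.6318, 0.3978]), 86, 23, 7.0, 363.0, array([74., 80.]))
(array([ 0.4339, -0.3532]), 191, 135, -75.1)
(array([0.4283, 0.3203]), 187, 24, 6.4)
(array([0.4346, 0.4032]), 188, 24, 2.7)
(array([0.6015, 0.3226]), 88, 24, 9.7)
(array([0.6086, 0.2374]), 83, 23, -4.2)
(array([0.6338, 0.4095]), 89, 24, 7.0)
```

View pics/w1c.png

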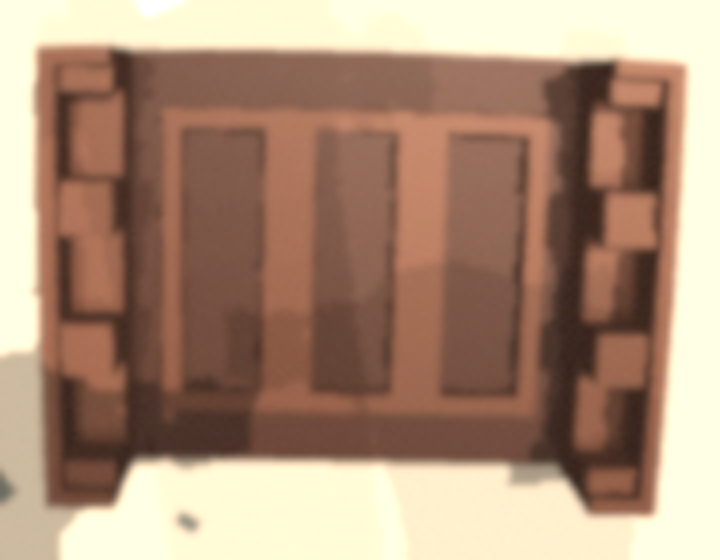

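```bash
python3 - <<'E'
from h import *
f=imaging.grab_frame("wrist")
c=lambda u,v:(215+(u+.5)/4-.5,100+(v+.5)/4-.5)
P=cast(f,[c(38,47),c(686,65),c(48,502),c(653,514)],.072)[:,:2]
print(P.round(4),P.mean(0))
for a,b in [(0,2),(1,3),(1,0),(3,2)]: d=P[a]-P[b];print(np.linalg.norm(d),np.degrees(np.arctan2(d[1],d[0])))
Q=cast(f,[c(163,110),c(552,118),c(166,414),c(537,414)],.020)[:,:2];print(Q.round(4),Q.mean(0))
Q=cast(f,[c(182,130),c(264,130),c(182,390),c(262,390), c(315,130),c(398,132),c(310,393),c(390,393), c(448,135),c(528,137),c(442,392),c(520,395)],.020)[:,:2]
print([Q[i:i+4].mean(0).round(4) for i in (0,4,8)])
E
```

```text
[[ 0.5754  0.1176]
 [ 0.5873 -0.0931]
 [ 0.4218  0.1083]
 [ 0.4331 -0.1017]] [0.50440328 0.00777345]
0.15379603798520372 3.444034602603707
0.15442973997477172 3.1927804685715446
0.21101115527505387 -86.75840243509448
0.2103371456131097 -86.93126916343509
[[ 0.5554  0.0809]
 [ 0.5641 -0.0599]
 [ 0.4423  0.0734]
 [ 0.453  -0.0664]] [0.50371375 0.00700066]
[array([0.5013, 0.0558]), array([0.5042, 0.0079]), array([ 0.5072, -0.0406])]
```

Emit:
send_rows([
  {"dp": [0.021, 0.041, -0.03], "rot": [0, 0, -0.08], "grip": 0.085},
  {"dp": [0.021, 0.041, -0.04], "rot": [0, 0, -0.09], "grip": 0.085},
  {"dp": [0.021, 0.041, -0.04], "rot": [0, 0, 0], "grip": 0.085},
  {"dp": [0.021, 0.041, -0.04], "rot": [0, 0, 0], "grip": 0.085},
  {"dp": [0.021, 0.041, -0.04], "rot": [0, 0, 0], "grip": 0.085},
  {"dp": [0, 0, 0], "rot": [0, 0, 0], "grip": 0.085},
  {"dp": [0, 0, 0], "rot": [0, 0, 0], "grip": 0.085},
])

```text
clock: 3.6
tcp_pos: [0.6142, 0.2258, 0.1524]
orientation: [-2.076, 2.355, -0.001]
contact_force: [0.4, -0.4, 0.1]
grip_width: 0.085
```

```bash
cat >> h.py <<'E'
def tool():
    o=get_obs();R=Rn.from_rotvec(o["orientation"]).as_matrix()
    return o["tcp_pos"].round(4),round(np.degrees(np.arctan2(R[1,0],R[0,0])),1),R[:,2].round(3),o["contact_force"].round(1),round(o["grip_width"],4),o["joints"][6].round(2),round(o["clock"],2)
def yw(f):
    h=hsv(f); return (h[...,0]>10)&(h[...,0]<32)&(h[...,1]>140)&(h[...,2]>90)
E
python3 - <<'E'
from h import *
print(tool());f=imaging.grab_frame("wrist");cv2.imwrite("pics/w2.png",f["img"][:,:,::-1])
for b in blobs(f,yw(f),.023): print(b)
E
```

```text
(array([0.6142, 0.2258, 0.1524]), np.float64(-97.2), array([ 0.002,  0.001, -1.   ]), array([ 0.4, -0.4,  0.1]), 0.085, np.float64(-2.34), 3.6)
(array([0.4917, 0.3203]), 69, 22, 6.6, 955.5, array([212., 323.]))
(array([0.6018, 0.3155]), 88, 23, 9.0, 1990.5, array([192., 223.]))
(array([0.6333, 0.3993]), 86, 23, 6.4, 1534.5, array([108., 202.]))
(array([0.6105, 0.2335]), 87, 21, -6.9, 2189.5, array([280., 202.]))
```

View pics/w2.png

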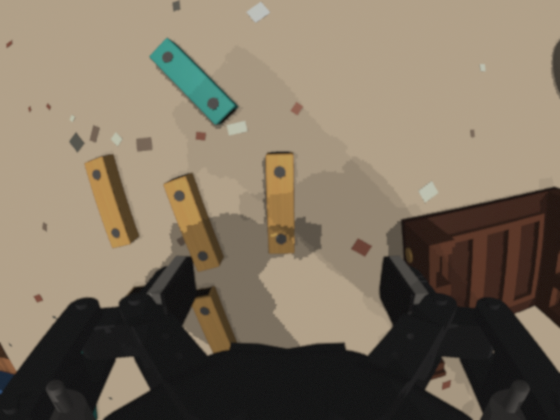

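C is at (0.6105, 0.2335), and the view is clear: three short bars, with the decoy at (193,82). I'll descend and grip.

Emit:
send_rows([
  {"dp": [-0.002, 0.004, -0.05], "rot": [0, 0, 0], "grip": 0.085},
  {"dp": [-0.002, 0.004, -0.05], "rot": [0, 0, 0], "grip": 0.085},
  {"dp": [0, 0, -0.03], "rot": [0, 0, 0], "grip": 0.07},
  {"dp": [0, 0, -0.01], "rot": [0, 0, 0], "grip": 0.06},
  {"dp": [0, 0, 0], "rot": [0, 0, 0], "grip": 0.06},
  {"dp": [0, 0, 0], "rot": [0, 0, 0], "grip": 0.06},
], grip_force=50)

```text
clock: 4.4
tcp_pos: [0.6177, 0.2267, 0.0205]
orientation: [-2.052, 2.356, -0.017]
contact_force: [0.5, 0.0, -0.3]
grip_width: 0.0598
```

```bash
python3 -c "
from h import *
print(tool())"
```

```text
(array([0.6177, 0.2267, 0.0205]), np.float64(-97.9), array([ 0.02 ,  0.003, -1.   ]), array([ 0.5,  0. , -0.3]), 0.0598, np.float64(-2.42), 4.4)
```

Emit:
send_rows([
  {"dp": [-0.004, 0.004, -0.005], "rot": [0, 0.02, 0.017], "grip": 0.06},
  {"dp": [-0.003, 0.003, -0.005], "rot": [0, 0, 0], "grip": 0.06},
  {"dp": [0, 0, 0], "rot": [0, 0, 0], "grip": 0.06},
  {"dp": [0, 0, 0], "rot": [0, 0, 0], "grip": 0.015},
  {"dp": [0, 0, 0], "rot": [0, 0, 0], "grip": 0.015},
  {"dp": [0, 0, 0], "rot": [0, 0, 0], "grip": 0.015},
  {"dp": [0, 0, 0], "rot": [0, 0, 0], "grip": 0.015},
])

```text
clock: 5.28
tcp_pos: [0.6119, 0.2351, 0.0129]
orientation: [-2.082, 2.346, 0.003]
contact_force: [-0.3, -0.2, -0.4]
grip_width: 0.0224
```

```bash
python3 -c "
from h import *
print(tool())"
```

```text
(array([0.6119, 0.2351, 0.0129]), np.float64(-96.8), array([ 0.003,  0.005, -1.   ]), array([-0.3, -0.2, -0.4]), 0.0224, np.float64(-2.41), 5.28)
```

Emit:
send_rows([
  {"dp": [0, 0, 0.04], "rot": [0, 0, 0], "grip": 0.015},
  {"dp": [0, 0, 0.05], "rot": [0, 0, 0], "grip": 0.015},
  {"dp": [-0.005, -0.02, 0.03], "rot": [0, 0, 0.05], "grip": 0.015},
  {"dp": [-0.015, -0.04, 0], "rot": [0, 0, 0.06], "grip": 0.015},
  {"dp": [-0.015, -0.04, 0], "rot": [0, 0, 0.06], "grip": 0.015},
  {"dp": [-0.015, -0.04, 0], "rot": [0, 0, 0], "grip": 0.015},
  {"dp": [-0.015, -0.04, 0], "rot": [0, 0, 0], "grip": 0.015},
  {"dp": [-0.015, -0.04, 0], "rot": [0, 0, 0], "grip": 0.015},
  {"dp": [-0.015, -0.03, 0], "rot": [0, 0, 0], "grip": 0.015},
  {"dp": [-0.007, -0.02, 0], "rot": [0, 0, 0], "grip": 0.015},
  {"dp": [0, 0, 0], "rot": [0, 0, 0], "grip": 0.015},
  {"dp": [0, 0, 0], "rot": [0, 0, 0], "grip": 0.015},
])

```text
clock: 6.78
tcp_pos: [0.5014, -0.0436, 0.1327]
orientation: [2.282, -2.157, -0.007]
contact_force: [-0.0, 0.5, -1.9]
grip_width: 0.0225
```

```bash
python3 - <<'E'
from h import *
print(tool());f=imaging.grab_frame("wrist");cv2.imwrite("pics/w3.png",f["img"][:,:,::-1])
for b in blobs(f,yw(f),.16): print(b)
E
```

```text
(array([ 0.5014, -0.0436,  0.1327]), np.float64(-86.8), array([-0.004,  0.002, -1.   ]), array([-0. ,  0.5, -1.9]), 0.0225, np.float64(-1.74), 6.78)
(array([ 0.5073, -0.1636]), 60, 59, -74.5, 7330.0, array([521., 274.]))
(array([ 0.5173, -0.0422]), 60, 21, 3.0, 4461.5, array([294., 250.]))
```

View pics/w3.png

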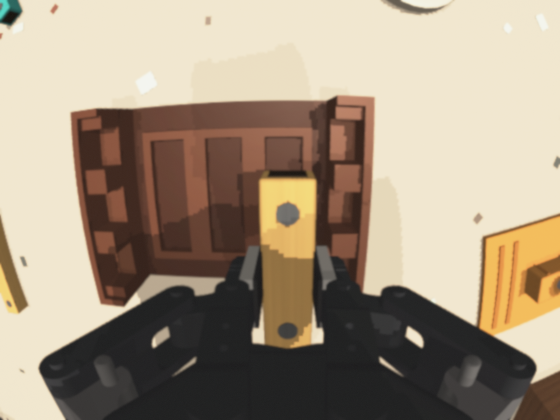

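```bash
python3 - <<'E'
from h import *
f=imaging.grab_frame("wrist");print(cast(f,[(288,213),(288,330),(287,178)],.1438).round(4),tool()[0])
E
```

```text
[[ 0.5295 -0.0419  0.1438]
 [ 0.4691 -0.0454  0.1438]
 [ 0.5444 -0.0406  0.1438]] [ 0.5015 -0.0434  0.1326]
```

Emit:
send_rows([
  {"dp": [0.0075, 0.0033, 0], "rot": [0, 0, 0], "grip": 0.015},
  {"dp": [0, 0, -0.03], "rot": [0, 0, 0], "grip": 0.015},
  {"dp": [0, 0, -0.03], "rot": [0, 0, 0], "grip": 0.015},
  {"dp": [0, 0, -0.015], "rot": [0, 0, 0], "grip": 0.015},
  {"dp": [0, 0, 0], "rot": [0, 0, 0], "grip": 0.015},
  {"dp": [0, 0, 0], "rot": [0, 0, 0], "grip": 0.015},
])

```text
clock: 7.62
tcp_pos: [0.5147, -0.0345, 0.0574]
orientation: [-2.287, 2.147, 0.003]
contact_force: [-0.5, -0.5, -2.3]
grip_width: 0.0226
```

```bash
python3 -c "
from h import *
print(tool())"
```

```text
(array([ 0.5147, -0.0345,  0.0574]), np.float64(-86.4), array([ 0.002,  0.004, -1.   ]), array([-0.5, -0.5, -2.3]), 0.0226, np.float64(-1.82), 7.62)
```

Emit:
send_rows([
  {"dp": [-0.0055, -0.0055, 0], "rot": [0, 0, 0], "grip": 0.015},
  {"dp": [0, 0, 0], "rot": [0, 0, 0], "grip": 0.015},
  {"dp": [0, 0, 0], "rot": [0, 0, 0], "grip": 0.015},
  {"dp": [0, 0, -0.01], "rot": [0, 0, 0], "grip": 0.015},
  {"dp": [0, 0, 0], "rot": [0, 0, 0], "grip": 0.015},
  {"dp": [0, 0, 0], "rot": [0, 0, 0], "grip": 0.015},
])

```text
clock: 8.38
tcp_pos: [0.5102, -0.0408, 0.0488]
orientation: [-2.285, 2.146, -0.002]
contact_force: [-0.4, -0.9, -2.0]
grip_width: 0.0229
```

```bash
python3 -c "
from h import *
print(tool())"
```

```text
(array([ 0.5102, -0.0408,  0.0488]), np.float64(-86.4), array([ 0.005,  0.004, -1.   ]), array([-0.4, -0.9, -2. ]), 0.0229, np.float64(-1.82), 8.38)
```

Close enough (within 1 mm). Lower in small rows.

Emit:
send_rows([
  {"dp": [-0.001, 0.0007, -0.006], "rot": [0, 0, 0], "grip": 0.015},
  {"dp": [0, 0, -0.006], "rot": [0, 0, 0], "grip": 0.015},
  {"dp": [0, 0, -0.005], "rot": [0, 0, 0], "grip": 0.015},
  {"dp": [0, 0, -0.003], "rot": [0, 0, 0], "grip": 0.015},
  {"dp": [0, 0, 0], "rot": [0, 0, 0], "grip": 0.015},
  {"dp": [0, 0, 0], "rot": [0, 0, 0], "grip": 0.015},
])

```text
clock: 9.12
tcp_pos: [0.509, -0.0398, 0.027]
orientation: [-2.286, 2.146, -0.001]
contact_force: [0.6, -0.7, -1.6]
grip_width: 0.0225
```

```bash
python3 -c "
from h import *
print(tool())"
```

```text
(array([ 0.509 , -0.0398,  0.027 ]), np.float64(-86.4), array([ 0.005,  0.004, -1.   ]), array([ 0.6, -0.7, -1.6]), 0.0225, np.float64(-1.85), 9.12)
```

Emit:
send_rows([
  {"dp": [0, 0, -0.002], "rot": [0, 0, 0], "grip": 0.015},
  {"dp": [0, 0, 0], "rot": [0, 0, 0], "grip": 0.015},
  {"dp": [0, 0, 0], "rot": [0, 0, 0], "grip": 0.033},
  {"dp": [0, 0, 0], "rot": [0, 0, 0], "grip": 0.033},
  {"dp": [0, 0, 0], "rot": [0, 0, 0], "grip": 0.033},
  {"dp": [0, 0, 0.02], "rot": [0, 0, 0], "grip": 0.033},
  {"dp": [0, 0, 0.04], "rot": [0, 0, 0], "grip": 0.035},
  {"dp": [0, 0, 0.05], "rot": [0, 0, 0], "grip": 0.085},
  {"dp": [0.01, 0.04, 0.03], "rot": [0, 0, 0], "grip": 0.085},
  {"dp": [0.015, 0.06, 0], "rot": [0, 0, 0], "grip": 0.085},
  {"dp": [0.015, 0.06, 0], "rot": [0, 0, 0.05], "grip": 0.085},
  {"dp": [0.015, 0.06, 0], "rot": [0, 0, 0.06], "grip": 0.085},
  {"dp": [0.015, 0.06, 0], "rot": [0, 0, 0], "grip": 0.085},
  {"dp": [0.015, 0.055, 0], "rot": [0, 0, 0], "grip": 0.085},
  {"dp": [0, 0.01, 0], "rot": [0, 0, 0], "grip": 0.085},
  {"dp": [0, 0, 0], "rot": [0, 0, 0], "grip": 0.085},
  {"dp": [0, 0, 0], "rot": [0, 0, 0], "grip": 0.085},
])

```text
clock: 11.25
tcp_pos: [0.5948, 0.3106, 0.1712]
orientation: [-2.393, 2.023, -0.006]
contact_force: [-0.0, -0.5, -0.6]
grip_width: 0.085
```

```bash
python3 - <<'E'
from h import *
print(tool());
for n in ("wrist","top"):
    f=imaging.grab_frame(n)
    for b in blobs(f,yw(f),.023): print(n,b)
    if n=="top":
        for b in blobs(f,yw(f),.036): print(b[:4])
E
```

```text
(array([0.5948, 0.3106, 0.1712]), np.float64(-80.4), array([ 0.008,  0.004, -1.   ]), array([-0. , -0.5, -0.6]), 0.085, np.float64(-2.22), 11.25)
wrist (array([ 0.5021, -0.0555]), 93, 29, 3.5, 582.0, array([540., 306.]))
wrist (array([0.4756, 0.3194]), 103, 20, 6.8, 1081.5, array([260., 294.]))
wrist (array([0.4706, 0.394 ]), 125, 21, 4.2, 766.0, array([194., 287.]))
wrist (array([0.6016, 0.3168]), 86, 21, 10.1, 1572.0, array([281., 184.]))
wrist (array([0.6337, 0.3995]), 85, 23, 5.8, 1139.5, array([202., 132.]))
top (array([0.0254, 0.7983]), 123, 19, -86.6, 176.5, array([ 23., 395.]))
top (array([ 0.1947, -0.5709]), 157, 49, -78.7, 127.0, array([512., 338.]))
top (array([0.2566, 0.8066]), 139, 41, -89.0, 627.0, array([ 25., 310.]))
top (array([0.3649, 0.3075]), 53, 23, 8.3, 103.0, array([204., 276.]))
top (array([0.3914, 0.8742]), 53, 19, 3.7, 105.0, array([  3., 262.]))
top (array([0.4198, 0.3947]), 148, 22, 4.3, 336.0, array([175., 256.]))
top (array([ 0.4337, -0.3469]), 190, 134, -75.1, 2968.0, array([434., 255.]))
top (array([ 0.5083, -0.0337]), 92, 46, 1.2, 289.5, array([327., 229.]))
top (array([0.5845, 0.852 ]), 273, 54, 5.4, 885.0, array([ 12., 191.]))
(array([0.0306, 0.7901]), 121, 19, -86.6)
(array([ 0.1979, -0.563 ]), 156, 48, -78.7)
(array([0.2591, 0.7983]), 137, 41, -89.0)
(array([0.3661, 0.305 ]), 53, 23, 8.3)
(array([0.3923, 0.8651]), 52, 19, 3.7)
(array([0.4203, 0.3912]), 146, 22, 4.3)
(array([ 0.4341, -0.3416]), 188, 132, -75.1)
(array([ 0.5079, -0.0321]), 91, 45, 1.2)
(array([0.5831, 0.8431]), 269, 53, 5.4)
```

Emit:
send_rows([
  {"dp": [0.005, 0.004, -0.04], "rot": [0, 0.008, 0], "grip": 0.085},
  {"dp": [0, 0, -0.05], "rot": [0, 0, 0], "grip": 0.085},
  {"dp": [0, 0, -0.035], "rot": [0, 0, 0], "grip": 0.07},
  {"dp": [0, 0, -0.01], "rot": [0, 0, 0], "grip": 0.06},
  {"dp": [0, 0, 0], "rot": [0, 0, 0], "grip": 0.06},
  {"dp": [0, 0, 0], "rot": [0, 0, 0], "grip": 0.06},
])

```text
clock: 12.1
tcp_pos: [0.6048, 0.307, 0.0379]
orientation: [-2.382, 2.036, -0.006]
contact_force: [0.1, -0.1, 0.3]
grip_width: 0.0603
```

```bash
python3 -c "
from h import *
print(tool())"
```

```text
(array([0.6048, 0.307 , 0.0379]), np.float64(-81.0), array([ 0.008,  0.003, -1.   ]), array([ 0.1, -0.1,  0.3]), 0.0603, np.float64(-2.29), 12.1)
```

Emit:
send_rows([
  {"dp": [-0.003, 0.009, -0.008], "rot": [0, 0.008, 0.01], "grip": 0.06},
  {"dp": [0, 0, -0.008], "rot": [0, 0, 0], "grip": 0.06},
  {"dp": [0, 0, -0.008], "rot": [0, 0, 0], "grip": 0.06},
  {"dp": [0, 0, -0.002], "rot": [0, 0, 0], "grip": 0.06},
  {"dp": [0, 0, 0], "rot": [0, 0, 0], "grip": 0.015},
  {"dp": [0, 0, 0], "rot": [0, 0, 0], "grip": 0.015},
  {"dp": [0, 0, 0], "rot": [0, 0, 0], "grip": 0.015},
  {"dp": [0, 0, 0], "rot": [0, 0, 0], "grip": 0.015},
])

```text
clock: 13.1
tcp_pos: [0.6031, 0.3177, 0.0132]
orientation: [-2.394, 2.024, 0.001]
contact_force: [-0.6, -0.9, -1.7]
grip_width: 0.0226
```

```bash
python3 -c "
from h import *
print(tool())"
```

```text
(array([0.6031, 0.3177, 0.0132]), np.float64(-80.4), array([ 0.003,  0.005, -1.   ]), array([-0.6, -0.9, -1.7]), 0.0226, np.float64(-2.3), 13.1)
```

Emit:
send_rows([
  {"dp": [0, 0, 0.04], "rot": [0, 0, 0], "grip": 0.015},
  {"dp": [0, 0, 0.05], "rot": [0, 0, 0], "grip": 0.015},
  {"dp": [-0.004, -0.02, 0.03], "rot": [0, 0, -0.03], "grip": 0.015},
  {"dp": [-0.013, -0.045, 0], "rot": [0, 0, -0.04], "grip": 0.015},
  {"dp": [-0.013, -0.045, 0], "rot": [0, 0, -0.04], "grip": 0.015},
  {"dp": [-0.013, -0.045, 0], "rot": [0, 0, 0], "grip": 0.015},
  {"dp": [-0.013, -0.045, 0], "rot": [0, 0, 0], "grip": 0.015},
  {"dp": [-0.013, -0.045, 0], "rot": [0, 0, 0], "grip": 0.015},
  {"dp": [-0.013, -0.035, 0], "rot": [0, 0, 0], "grip": 0.015},
  {"dp": [-0.008, -0.02, 0], "rot": [0, 0, 0], "grip": 0.015},
  {"dp": [0, 0, 0], "rot": [0, 0, 0], "grip": 0.015},
  {"dp": [0, 0, 0], "rot": [0, 0, 0], "grip": 0.015},
])

```text
clock: 14.6
tcp_pos: [0.5058, 0.0086, 0.135]
orientation: [-2.278, 2.158, 0.004]
contact_force: [-0.8, 0.3, -1.5]
grip_width: 0.0221
```

```bash
python3 - <<'E'
from h import *
print(tool());f=imaging.grab_frame("wrist");cv2.imwrite("pics/w4.png",f["img"][:,:,::-1])
E
```

```text
(array([0.5058, 0.0086, 0.135 ]), np.float64(-86.9), array([ 0.001,  0.005, -1.   ]), array([-0.8,  0.3, -1.5]), 0.0221, np.float64(-1.87), 14.6)
```

View pics/w4.png

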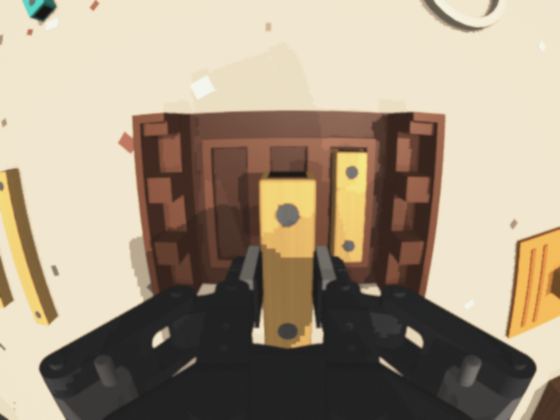

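The first bar is home at (350,208), and the held bar hangs square with holes at (288,214) and (288,330). I'll lower it into the middle channel.

Emit:
send_rows([
  {"dp": [0, 0, -0.03], "rot": [0, 0, 0], "grip": 0.015},
  {"dp": [0, 0, -0.03], "rot": [0, 0, 0], "grip": 0.015},
  {"dp": [0, 0, -0.015], "rot": [0, 0, 0], "grip": 0.015},
  {"dp": [0, 0, 0], "rot": [0, 0, 0], "grip": 0.015},
  {"dp": [0, 0, 0], "rot": [0, 0, 0], "grip": 0.015},
  {"dp": [0, 0, 0], "rot": [0, 0, 0], "grip": 0.015},
])

```text
clock: 15.4
tcp_pos: [0.5099, 0.0147, 0.0606]
orientation: [-2.281, 2.145, -0.0]
contact_force: [0.5, -0.2, -1.1]
grip_width: 0.0223
```

```bash
python3 -c "
from h import *
print(tool())"
```

```text
(array([0.5099, 0.0147, 0.0606]), np.float64(-86.5), array([ 0.007,  0.007, -1.   ]), array([ 0.5, -0.2, -1.1]), 0.0223, np.float64(-1.95), 15.4)
```

Emit:
send_rows([
  {"dp": [-0.0035, -0.0068, -0.01], "rot": [-0.006, 0.006, 0], "grip": 0.015},
  {"dp": [0, 0, 0], "rot": [0, 0, 0], "grip": 0.015},
  {"dp": [0, 0, 0], "rot": [0, 0, 0], "grip": 0.015},
])

```text
clock: 15.78
tcp_pos: [0.5068, 0.007, 0.0509]
orientation: [-2.286, 2.151, -0.002]
contact_force: [0.2, -0.0, -1.8]
grip_width: 0.0225
```

```bash
python3 -c "
from h import *
print(tool())"
```

```text
(array([0.5068, 0.007 , 0.0509]), np.float64(-86.5), array([ 0.003,  0.001, -1.   ]), array([ 0.2, -0. , -1.8]), 0.0225, np.float64(-1.95), 15.78)
```

Emit:
send_rows([
  {"dp": [0, 0.0005, -0.007], "rot": [0, 0, 0], "grip": 0.015},
  {"dp": [0, 0, -0.007], "rot": [0, 0, 0], "grip": 0.015},
  {"dp": [0, 0, -0.006], "rot": [0, 0, 0], "grip": 0.015},
  {"dp": [0, 0, -0.003], "rot": [0, 0, 0], "grip": 0.015},
  {"dp": [0, 0, 0], "rot": [0, 0, 0], "grip": 0.015},
  {"dp": [0, 0, 0], "rot": [0, 0, 0], "grip": 0.015},
])

```text
clock: 16.52
tcp_pos: [0.5067, 0.0077, 0.026]
orientation: [-2.287, 2.151, -0.002]
contact_force: [-0.8, -0.1, -2.5]
grip_width: 0.0224
```

```bash
python3 -c "
from h import *
print(tool())"
```

```text
(array([0.5067, 0.0077, 0.026 ]), np.float64(-86.5), array([ 0.002,  0.001, -1.   ]), array([-0.8, -0.1, -2.5]), 0.0224, np.float64(-1.98), 16.52)
```

Emit:
send_rows([
  {"dp": [0, 0, -0.001], "rot": [0, 0, 0], "grip": 0.033},
  {"dp": [0, 0, 0], "rot": [0, 0, 0], "grip": 0.033},
  {"dp": [0, 0, 0], "rot": [0, 0, 0], "grip": 0.033},
  {"dp": [0, 0, 0.02], "rot": [0, 0, 0], "grip": 0.033},
  {"dp": [0, 0, 0.04], "rot": [0, 0, 0], "grip": 0.035},
  {"dp": [0, 0, 0.05], "rot": [0, 0, 0], "grip": 0.085},
  {"dp": [0.01, 0.04, 0.02], "rot": [0, 0, 0], "grip": 0.085},
  {"dp": [0.02, 0.055, 0], "rot": [0, 0, 0.02], "grip": 0.085},
  {"dp": [0.02, 0.055, 0], "rot": [0, 0, 0.02], "grip": 0.085},
  {"dp": [0.02, 0.055, 0], "rot": [0, 0, 0], "grip": 0.085},
  {"dp": [0.02, 0.055, 0], "rot": [0, 0, 0], "grip": 0.085},
  {"dp": [0.02, 0.055, 0], "rot": [0, 0, 0], "grip": 0.085},
  {"dp": [0.01, 0.04, 0], "rot": [0, 0, 0], "grip": 0.085},
  {"dp": [0.005, 0.02, 0], "rot": [0, 0, 0], "grip": 0.085},
  {"dp": [0, 0, 0], "rot": [0, 0, 0], "grip": 0.085},
  {"dp": [0, 0, 0], "rot": [0, 0, 0], "grip": 0.085},
])

```text
clock: 18.52
tcp_pos: [0.634, 0.3915, 0.1605]
orientation: [-2.321, 2.112, -0.007]
contact_force: [-0.1, 0.6, -0.6]
grip_width: 0.0848
```

```bash
python3 - <<'E'
from h import *
print(tool())
f=imaging.grab_frame("wrist")
for b in blobs(f,yw(f),.023): print(b)
E
```

```text
(array([0.634 , 0.3915, 0.1605]), np.float64(-84.6), array([ 0.005, -0.001, -1.   ]), array([-0.1,  0.6, -0.6]), 0.0848, np.float64(-2.36), 18.52)
(array([0.3993, 0.781 ]), 74, 30, 87.6, 138.0, array([ 13., 328.]))
(array([0.4986, 0.3235]), 57, 22, 6.8, 678.0, array([340., 326.]))
(array([ 0.4875, -0.0134]), 80, 36, 3.9, 331.0, array([553., 326.]))
(array([0.5022, 0.3976]), 64, 20, 3.2, 716.5, array([270., 317.]))
(array([0.6344, 0.401 ]), 87, 21, 6.7, 1737.0, array([276., 190.]))
```

Emit:
send_rows([
  {"dp": [0, 0.009, -0.04], "rot": [0, 0.005, 0.02], "grip": 0.085},
  {"dp": [0, 0.004, -0.05], "rot": [0, 0, 0], "grip": 0.085},
  {"dp": [0, 0, -0.03], "rot": [0, 0, 0], "grip": 0.07},
  {"dp": [0, 0, -0.01], "rot": [0, 0, 0], "grip": 0.06},
  {"dp": [0, 0, 0], "rot": [0, 0, 0], "grip": 0.06},
  {"dp": [0, 0, 0], "rot": [0, 0, 0], "grip": 0.06},
])

```text
clock: 19.32
tcp_pos: [0.6384, 0.3971, 0.0325]
orientation: [-2.332, 2.098, -0.009]
contact_force: [-0.0, 0.4, 0.9]
grip_width: 0.06
```

```bash
python3 -c "
from h import *
print(tool())"
```

```text
(array([0.6384, 0.3971, 0.0325]), np.float64(-84.0), array([ 0.007, -0.001, -1.   ]), array([-0. ,  0.4,  0.9]), 0.06, np.float64(-2.4), 19.32)
```

Emit:
send_rows([
  {"dp": [-0.0045, 0.003, -0.007], "rot": [0, 0.007, 0.01], "grip": 0.06},
  {"dp": [0, 0, -0.007], "rot": [0, 0, 0], "grip": 0.06},
  {"dp": [0, 0, -0.005], "rot": [0, 0, 0], "grip": 0.06},
  {"dp": [0, 0, -0.001], "rot": [0, 0, 0], "grip": 0.06},
  {"dp": [0, 0, 0], "rot": [0, 0, 0], "grip": 0.015},
  {"dp": [0, 0, 0], "rot": [0, 0, 0], "grip": 0.015},
  {"dp": [0, 0, 0], "rot": [0, 0, 0], "grip": 0.015},
  {"dp": [0, 0, 0], "rot": [0, 0, 0], "grip": 0.015},
])

```text
clock: 20.32
tcp_pos: [0.6349, 0.4016, 0.0144]
orientation: [-2.344, 2.086, -0.002]
contact_force: [0.3, 0.2, -0.3]
grip_width: 0.0222
```

```bash
python3 -c "
from h import *
print(tool())"
```

```text
(array([0.6349, 0.4016, 0.0144]), np.float64(-83.3), array([ 0.003,  0.002, -1.   ]), array([ 0.3,  0.2, -0.3]), 0.0222, np.float64(-2.4), 20.32)
```

Emit:
send_rows([
  {"dp": [0, 0, 0.04], "rot": [0, 0, 0], "grip": 0.015},
  {"dp": [0, 0, 0.05], "rot": [0, 0, 0], "grip": 0.015},
  {"dp": [-0.009, -0.02, 0.03], "rot": [0, 0, -0.02], "grip": 0.015},
  {"dp": [-0.018, -0.05, 0], "rot": [0, 0, -0.02], "grip": 0.015},
  {"dp": [-0.018, -0.05, 0], "rot": [0, 0, -0.02], "grip": 0.015},
  {"dp": [-0.018, -0.05, 0], "rot": [0, 0, 0], "grip": 0.015},
  {"dp": [-0.018, -0.05, 0], "rot": [0, 0, 0], "grip": 0.015},
  {"dp": [-0.018, -0.05, 0], "rot": [0, 0, 0], "grip": 0.015},
  {"dp": [-0.018, -0.045, 0], "rot": [0, 0, 0], "grip": 0.015},
  {"dp": [-0.008, -0.022, 0], "rot": [0, 0, 0], "grip": 0.015},
  {"dp": [0, 0, 0], "rot": [0, 0, 0], "grip": 0.015},
  {"dp": [0, 0, 0], "rot": [0, 0, 0], "grip": 0.015},
])

```text
clock: 21.82
tcp_pos: [0.5005, 0.0527, 0.134]
orientation: [2.278, -2.16, 0.0]
contact_force: [0.4, -0.4, -1.5]
grip_width: 0.0225
```

```bash
python3 - <<'E'
from h import *
t=tool();print(t);f=imaging.grab_frame("wrist");cv2.imwrite("pics/w5.png",f["img"][:,:,::-1])
z=t[0][2]-.0144+.024
h=hsv(f);m=(h[...,2]<110)&(h[...,1]<120)
m[:, :260]=0;m[:,315:]=0;m[:190]=0;m[345:]=0
n,l,s,c=cv2.connectedComponentsWithStats(m.astype(np.uint8))
for i in range(1,n):
    if s[i,4]>60: print(c[i],s[i],cast(f,[c[i]],z).round(4))
E
```

```text
(array([0.5005, 0.0527, 0.134 ]), np.float64(-86.9), array([-0.002, -0.002, -1.   ]), array([ 0.4, -0.4, -1.5]), 0.0225, np.float64(-1.98), 21.82)
[288.33043478 217.14782609] [281 207  16  16 115] [[0.5263 0.0541 0.1436]]
[260.71724138 279.66896552] [260 246   3  65 145] [[0.4954 0.0652 0.1436]]
[313.48076923 282.43269231] [312 251   3  58 104] [[0.4952 0.0407 0.1436]]
[287.24444444 328.9037037 ] [278 321  20  17 270] [[0.4678 0.0514 0.1436]]
```

View pics/w5.png

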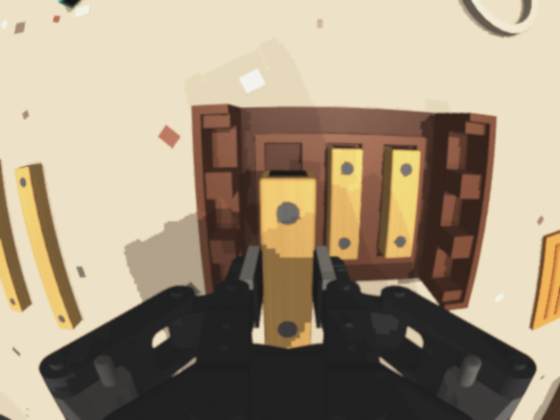

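Two bars are home at (345,203) and (402,203), and the third is in the fingers. The descent itself drifts by a few millimetres in +x and +y, so I'll go straight down.

Emit:
send_rows([
  {"dp": [0, -0.001, -0.03], "rot": [0, 0, 0], "grip": 0.015},
  {"dp": [0, 0, -0.03], "rot": [0, 0, 0], "grip": 0.015},
  {"dp": [0, 0, -0.015], "rot": [0, 0, 0], "grip": 0.015},
  {"dp": [0, 0, 0], "rot": [0, 0, 0], "grip": 0.015},
  {"dp": [0, 0, 0], "rot": [0, 0, 0], "grip": 0.015},
  {"dp": [0, 0, 0], "rot": [0, 0, 0], "grip": 0.015},
])

```text
clock: 22.62
tcp_pos: [0.5044, 0.0584, 0.0594]
orientation: [-2.285, 2.149, -0.003]
contact_force: [0.4, -1.1, -2.9]
grip_width: 0.0226
```

```bash
python3 -c "
from h import *
print(tool())"
```

```text
(array([0.5044, 0.0584, 0.0594]), np.float64(-86.5), array([ 0.004,  0.002, -1.   ]), array([ 0.4, -1.1, -2.9]), 0.0226, np.float64(-2.07), 22.62)
```

Emit:
send_rows([
  {"dp": [-0.0008, -0.0027, -0.01], "rot": [0, 0.004, 0], "grip": 0.015},
  {"dp": [0, 0, 0], "rot": [0, 0, 0], "grip": 0.015},
  {"dp": [0, 0, -0.007], "rot": [0, 0, 0], "grip": 0.015},
  {"dp": [0, 0, -0.007], "rot": [0, 0, 0], "grip": 0.015},
  {"dp": [0, 0, -0.004], "rot": [0, 0, 0], "grip": 0.015},
  {"dp": [0, 0, 0], "rot": [0, 0, 0], "grip": 0.015},
  {"dp": [0, 0, 0], "rot": [0, 0, 0], "grip": 0.015},
])

```text
clock: 23.5
tcp_pos: [0.5042, 0.0552, 0.0303]
orientation: [-2.286, 2.152, -0.0]
contact_force: [-0.7, -0.2, -2.8]
grip_width: 0.0227
```

```bash
python3 -c "
from h import *
print(tool())"
```

```text
(array([0.5042, 0.0552, 0.0303]), np.float64(-86.5), array([ 0.002,  0.002, -1.   ]), array([-0.7, -0.2, -2.8]), 0.0227, np.float64(-2.1), 23.5)
```

Emit:
send_rows([
  {"dp": [0, 0, -0.003], "rot": [0, 0, 0], "grip": 0.015},
  {"dp": [0, 0, 0], "rot": [0, 0, 0], "grip": 0.015},
  {"dp": [0, 0, 0], "rot": [0, 0, 0], "grip": 0.032},
  {"dp": [0, 0, 0], "rot": [0, 0, 0], "grip": 0.032},
  {"dp": [0, 0, 0], "rot": [0, 0, 0], "grip": 0.032},
  {"dp": [0, 0, 0.02], "rot": [0, 0, 0], "grip": 0.032},
  {"dp": [0, 0, 0.04], "rot": [0, 0, 0], "grip": 0.035},
  {"dp": [0, 0, 0.06], "rot": [0, 0, 0], "grip": 0.085},
  {"dp": [-0.01, 0.03, 0.06], "rot": [0, 0, 0.025], "grip": 0.085},
  {"dp": [-0.02, 0.055, 0.03], "rot": [0, 0, 0.03], "grip": 0.085},
  {"dp": [-0.02, 0.055, 0], "rot": [0, 0, 0], "grip": 0.085},
  {"dp": [-0.01, 0.055, 0], "rot": [0, 0, 0], "grip": 0.085},
  {"dp": [-0.01, 0.04, 0], "rot": [0, 0, 0], "grip": 0.085},
  {"dp": [0, 0.02, 0], "rot": [0, 0, 0], "grip": 0.085},
  {"dp": [0, 0, 0], "rot": [0, 0, 0], "grip": 0.085},
  {"dp": [0, 0, 0], "rot": [0, 0, 0], "grip": 0.085},
])

```text
clock: 25.5
tcp_pos: [0.4329, 0.3119, 0.2408]
orientation: [-2.338, 2.086, -0.005]
contact_force: [0.8, -0.6, 0.5]
grip_width: 0.0851
```

```bash
python3 - <<'E'
from h import *
print(tool())
f=imaging.grab_frame("wrist");a=f["img"]
for b in blobs(f,yw(f),.023): print(b)
g=imaging.grab_frame("top")["img"]
c=np.vstack([a,np.zeros((20,560,3),np.uint8)])
im=np.zeros((600,800,3),np.uint8);im[:420,:560]=a;im[425:600,:280]=cv2.resize(g[190:270,260:388],(280,175));cv2.imwrite("pics/w6.png",im[:,:,::-1])
E
```

```text
(array([0.4329, 0.3119, 0.2408]), np.float64(-83.5), array([ 0.008,  0.004, -1.   ]), array([ 0.8, -0.6,  0.5]), 0.0851, np.float64(-2.41), 25.5)
(array([0.3831, 0.3094]), 86, 20, 6.0, 741.0, array([284., 225.]))
(array([0.3975, 0.3917]), 103, 22, 1.9, 1163.0, array([218., 198.]))
(array([ 0.5082, -0.0546]), 96, 33, 3.1, 763.0, array([548., 164.]))
(array([ 0.5051, -0.0041]), 96, 30, 3.3, 930.5, array([525., 161.]))
(array([0.5023, 0.0454]), 96, 29, 3.4, 1056.5, array([499., 156.]))
(array([0.4899, 0.3958]), 64, 23, 2.7, 545.0, array([220., 124.]))
```

View pics/w6.png

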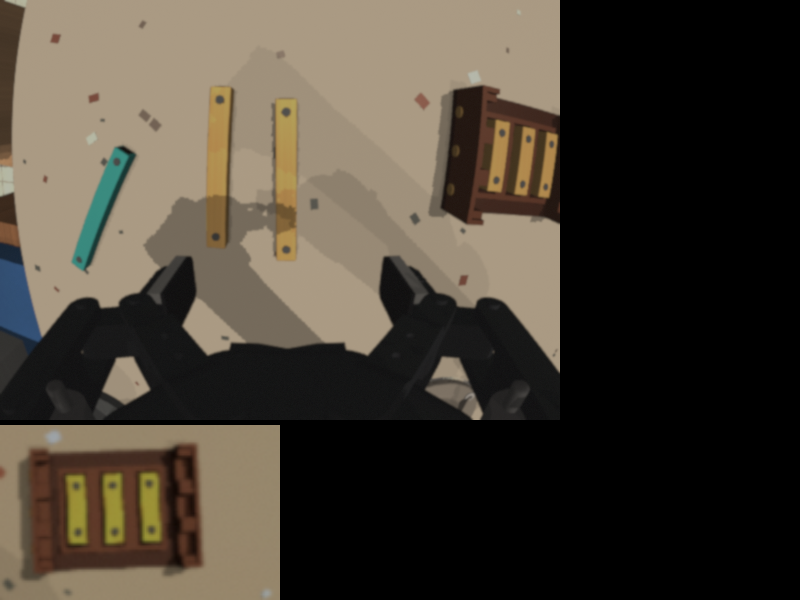

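All three short bars lie in their channels. The long bars' holes are at (286,112)/(286,250) and (220,100)/(216,237).

```bash
python3 - <<'E'
from h import *
f=imaging.grab_frame("wrist")
for p in ([(286,112),(286.5,250)],[(220,100),(216,237)]):
    q=cast(f,p,.024)[:,:2];d=q[0]-q[1];print(q.round(4),q.mean(0).round(4),np.linalg.norm(d),np.degrees(np.arctan2(d[1],d[0])))
E
```

```text
[[0.511  0.3231]
 [0.3517 0.3045]] [0.4313 0.3138] 0.16040772165038542 6.679047912293261
[[0.5177 0.3975]
 [0.3578 0.3902]] [0.4378 0.3939] 0.16001282013827978 2.615853989156868
```

Emit:
send_rows([
  {"dp": [0, 0, -0.05], "rot": [0, 0.008, 0], "grip": 0.085},
  {"dp": [0, 0, -0.06], "rot": [0, 0, 0], "grip": 0.085},
  {"dp": [0, 0, -0.05], "rot": [0, 0, 0], "grip": 0.085},
  {"dp": [0, 0, -0.02], "rot": [0, 0, 0], "grip": 0.07},
  {"dp": [0, 0, 0], "rot": [0, 0, 0], "grip": 0.06},
  {"dp": [0, 0, 0], "rot": [0, 0, 0], "grip": 0.06},
])

```text
clock: 26.4
tcp_pos: [0.4376, 0.3063, 0.0584]
orientation: [-2.326, 2.1, -0.002]
contact_force: [-0.1, -0.1, -0.3]
grip_width: 0.0602
```

```bash
python3 -c "
from h import *
print(tool())"
```

```text
(array([0.4376, 0.3063, 0.0584]), np.float64(-84.2), array([ 0.006,  0.005, -1.   ]), array([-0.1, -0.1, -0.3]), 0.0602, np.float64(-2.6), 26.4)
```

Emit:
send_rows([
  {"dp": [-0.006, 0.007, 0], "rot": [0, 0.006, 0.016], "grip": 0.06},
  {"dp": [0, 0, -0.015], "rot": [0, 0, 0], "grip": 0.06},
  {"dp": [0, 0, -0.012], "rot": [0, 0, 0], "grip": 0.06},
  {"dp": [0, 0, -0.008], "rot": [0, 0, 0], "grip": 0.06},
  {"dp": [0, 0, -0.004], "rot": [0, 0, 0], "grip": 0.06},
  {"dp": [0, 0, 0], "rot": [0, 0, 0], "grip": 0.06},
  {"dp": [0, 0, 0], "rot": [0, 0, 0], "grip": 0.06},
])

```text
clock: 27.28
tcp_pos: [0.4326, 0.3146, 0.019]
orientation: [-2.344, 2.081, 0.003]
contact_force: [0.1, 0.4, -0.3]
grip_width: 0.0602
```

```bash
python3 -c "
from h import *
print(tool())"
```

```text
(array([0.4326, 0.3146, 0.019 ]), np.float64(-83.2), array([ 0.003,  0.007, -1.   ]), array([ 0.1,  0.4, -0.3]), 0.0602, np.float64(-2.65), 27.27)
```

Emit:
send_rows([
  {"dp": [-0.001, 0, -0.006], "rot": [0, 0, 0], "grip": 0.06},
  {"dp": [0, 0, -0.003], "rot": [0, 0, 0], "grip": 0.06},
  {"dp": [0, 0, 0], "rot": [0, 0, 0], "grip": 0.015},
  {"dp": [0, 0, 0], "rot": [0, 0, 0], "grip": 0.015},
  {"dp": [0, 0, 0], "rot": [0, 0, 0], "grip": 0.015},
  {"dp": [0, 0, 0], "rot": [0, 0, 0], "grip": 0.015},
  {"dp": [0, 0, 0.02], "rot": [0, 0, 0], "grip": 0.015},
  {"dp": [0, 0, 0.04], "rot": [0, 0, 0], "grip": 0.015},
  {"dp": [0, 0, 0.05], "rot": [0, 0, 0], "grip": 0.015},
  {"dp": [0, 0, 0.03], "rot": [0, 0, 0], "grip": 0.015},
  {"dp": [0, 0, 0], "rot": [0, 0, 0], "grip": 0.015},
  {"dp": [0, 0, 0], "rot": [0, 0, 0], "grip": 0.015},
], grip_force=80)

```text
clock: 28.78
tcp_pos: [0.4295, 0.3127, 0.1562]
orientation: [-2.347, 2.081, 0.003]
contact_force: [0.4, 0.9, -4.2]
grip_width: 0.022
```

```bash
python3 -c "
from h import *
print(tool())"
```

```text
(array([0.4295, 0.3127, 0.1562]), np.float64(-83.1), array([ 0.002,  0.005, -1.   ]), array([ 0.4,  0.9, -4.2]), 0.022, np.float64(-2.49), 28.77)
```

Emit:
send_rows([
  {"dp": [0.01, -0.02, 0], "rot": [0, 0, 0.1], "grip": 0.015},
  {"dp": [0.012, -0.03, 0], "rot": [0, 0, 0.15], "grip": 0.015},
  {"dp": [0.012, -0.03, 0], "rot": [0, 0, 0.15], "grip": 0.015},
  {"dp": [0.012, -0.03, 0], "rot": [0, 0, 0.15], "grip": 0.015},
  {"dp": [0.012, -0.03, 0], "rot": [0, 0, 0.15], "grip": 0.015},
  {"dp": [0.012, -0.03, 0], "rot": [0, 0, 0.15], "grip": 0.015},
  {"dp": [0.012, -0.03, 0], "rot": [0, 0, 0.15], "grip": 0.015},
  {"dp": [0.012, -0.03, 0], "rot": [0, 0, 0.15], "grip": 0.015},
  {"dp": [0.012, -0.03, 0], "rot": [0, 0, 0.15], "grip": 0.015},
  {"dp": [0.008, -0.02, 0], "rot": [0, 0, 0.1], "grip": 0.015},
  {"dp": [0.004, -0.01, 0], "rot": [0, 0, 0.07], "grip": 0.015},
  {"dp": [0, 0, 0], "rot": [0, 0, 0], "grip": 0.015},
  {"dp": [0, 0, 0], "rot": [0, 0, 0], "grip": 0.015},
])

```text
clock: 30.4
tcp_pos: [0.5367, 0.0098, 0.1362]
orientation: [3.127, 0.112, -0.047]
contact_force: [-0.5, 0.1, -3.1]
grip_width: 0.0221
```

```bash
python3 - <<'E'
from h import *
print(tool())
f=imaging.grab_frame("wrist");cv2.imwrite("pics/w7.png",f["img"][:,:,::-1])
E
```

```text
(array([0.5367, 0.0098, 0.1362]), np.float64(4.1), array([-0.03 , -0.014, -0.999]), array([-0.5,  0.1, -3.1]), 0.0221, np.float64(-0.54), 30.4)
```

View pics/w7.png

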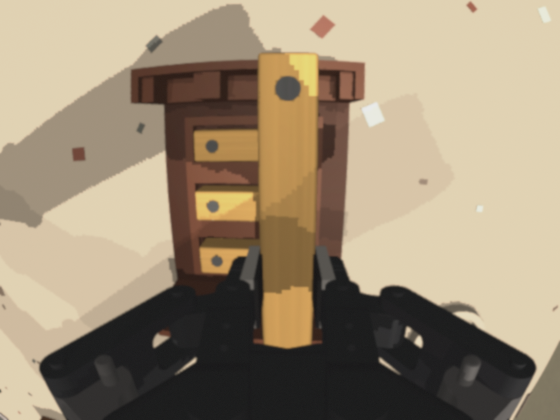

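Emit:
send_rows([
  {"dp": [0.012, 0, 0], "rot": [0.014, -0.03, -0.012], "grip": 0.015},
  {"dp": [0, 0, 0], "rot": [0, 0, 0], "grip": 0.015},
  {"dp": [0, 0, 0], "rot": [0, 0, 0], "grip": 0.015},
])

```text
clock: 30.82
tcp_pos: [0.5493, 0.0114, 0.1364]
orientation: [-3.139, -0.095, -0.004]
contact_force: [-0.1, -0.6, -3.8]
grip_width: 0.0219
```

```bash
cat >> h.py <<'E'
def hole(f,z,u0=270,u1=306,v0=60,v1=130):
    h=hsv(f);m=((h[...,2]<100)&(h[...,1]<120)).astype(np.uint8);k=np.zeros_like(m);k[v0:v1,u0:u1]=1
    n,l,s,c=cv2.connectedComponentsWithStats(m*k)
    i=1+np.argmax(s[1:,4]);return c[i].round(1),s[i,4],cast(f,[c[i]],z).round(4)
E
python3 - <<'E'
from h import *
t=tool();print(t)
f=imaging.grab_frame("wrist");print(hole(f,t[0][2]+.015))
E
```

```text
(array([0.5493, 0.0114, 0.1364]), np.float64(3.5), array([ 0.003,  0.001, -1.   ]), array([-0.1, -0.6, -3.8]), 0.0219, np.float64(-0.55), 30.82)Traceback (most recent call last):
  File "<stdin>", line 3, in <module>
  File "h.py", line 39, in hole
    i=1+np.argmax(s[1:,4]);return c[i].round(1),s[i,4],cast(f,[c[i]],z).round(4)
        ~~~~~~~~~^^^^^^^^^
    return _wrapfunc(a, 'argmax', axis=axis, out=out, **kwds)
    return bound(*args, **kwds)
ValueError: attempt to get argmax of an empty sequence
```

```bash
python3 - <<'E'
from h import *
t=tool()
f=imaging.grab_frame("wrist");print(hsv(f)[88,288],cast(f,[(288,88),(263,55),(317,55)],t[0][2]+.015).round(4), t[0])
E
```

```text
[ 20  13 114] [[0.5443 0.0916 0.1514]
 [0.5338 0.1044 0.1514]
 [0.5547 0.1058 0.1514]] [0.5494 0.0113 0.1364]
```

Emit:
send_rows([
  {"dp": [0.002, 0, -0.025], "rot": [0, 0, -0.003], "grip": 0.015},
  {"dp": [0, 0, -0.02], "rot": [0, 0, 0], "grip": 0.015},
  {"dp": [0, 0, 0], "rot": [0, 0, 0], "grip": 0.015},
  {"dp": [0, 0, 0], "rot": [0, 0, 0], "grip": 0.015},
])

```text
clock: 31.42
tcp_pos: [0.5519, 0.0116, 0.0909]
orientation: [-3.139, -0.09, -0.006]
contact_force: [-1.4, 0.9, -3.2]
grip_width: 0.0217
```

```bash
python3 -c "
from h import *
print(tool())"
```

```text
(array([0.5519, 0.0116, 0.0909]), np.float64(3.3), array([ 0.004,  0.001, -1.   ]), array([-1.4,  0.9, -3.2]), 0.0217, np.float64(-0.6), 31.43)
```

Excellent alignment; lower to about 0.052.

Emit:
send_rows([
  {"dp": [0, -0.001, -0.01], "rot": [0, 0.003, 0], "grip": 0.015},
  {"dp": [0, 0, -0.01], "rot": [0, 0, 0], "grip": 0.015},
  {"dp": [0, 0, -0.01], "rot": [0, 0, 0], "grip": 0.015},
  {"dp": [0, 0, -0.006], "rot": [0, 0, 0], "grip": 0.015},
  {"dp": [0, 0, 0], "rot": [0, 0, 0], "grip": 0.015},
  {"dp": [0, 0, 0], "rot": [0, 0, 0], "grip": 0.015},
])

```text
clock: 32.17
tcp_pos: [0.5526, 0.0106, 0.0533]
orientation: [-3.139, -0.09, -0.003]
contact_force: [0.5, 0.0, -3.9]
grip_width: 0.0218
```

```bash
python3 -c "
from h import *
print(tool())"
```

```text
(array([0.5526, 0.0106, 0.0533]), np.float64(3.3), array([ 0.002,  0.001, -1.   ]), array([ 0.5,  0. , -3.9]), 0.0218, np.float64(-0.65), 32.17)
```

Emit:
send_rows([
  {"dp": [0, 0, -0.002], "rot": [0, 0, 0], "grip": 0.015},
  {"dp": [0, 0, -0.001], "rot": [0, 0, 0], "grip": 0.015},
  {"dp": [0, 0, 0], "rot": [0, 0, 0], "grip": 0.015},
  {"dp": [0, 0, 0], "rot": [0, 0, 0], "grip": 0.04},
  {"dp": [0, 0, 0], "rot": [0, 0, 0], "grip": 0.04},
  {"dp": [0, 0, 0], "rot": [0, 0, 0], "grip": 0.04},
  {"dp": [0, 0, 0.02], "rot": [0, 0, 0], "grip": 0.04},
  {"dp": [0, 0, 0.04], "rot": [0, 0, 0], "grip": 0.04},
  {"dp": [0, 0, 0.05], "rot": [0, 0, 0], "grip": 0.085},
  {"dp": [0, 0, 0.04], "rot": [0, 0, 0], "grip": 0.085},
  {"dp": [0, 0, 0.02], "rot": [0, 0, 0], "grip": 0.085},
  {"dp": [0, 0, 0], "rot": [0, 0, 0], "grip": 0.085},
])

```text
clock: 33.67
tcp_pos: [0.5543, 0.0131, 0.2343]
orientation: [-3.138, -0.094, -0.017]
contact_force: [0.2, 1.2, -0.9]
grip_width: 0.0848
```

```bash
python3 - <<'E'
from h import *
t=tool();print(t)
f=imaging.grab_frame("top")
for b in blobs(f,yw(f),.064,30): 
    if abs(b[0][0]-.5)<.12 and abs(b[0][1]-.1)<.45: print(b)
f=imaging.grab_frame("scene");w=imaging.grab_frame("wrist")["img"]
im=np.zeros((420,1120,3),np.uint8);im[:,:560]=w;im[:,560:]=cv2.resize(f["img"][140:350,210:490],(560,420))
cv2.imwrite("pics/w8.png",cv2.resize(im,(800,300))[:,:,::-1])
E
```

```text
(array([0.5543, 0.0131, 0.2343]), np.float64(3.4), array([ 0.011,  0.002, -1.   ]), array([ 0.2,  1.2, -0.9]), 0.0848, np.float64(-0.45), 33.67)
(array([ 0.4779, -0.0374]), 25, 22, 0.8, 55.5, array([329., 239.]))
(array([0.4394, 0.383 ]), 178, 19, 2.2, 455.0, array([176., 248.]))
(array([0.5107, 0.0511]), 105, 103, 4.2, 886.5, array([298., 224.]))
```

View pics/w8.png

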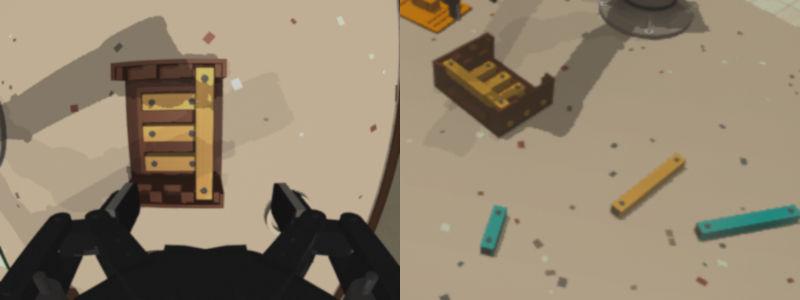

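Long bar 1 is home in the +x notches (wrist half, x≈204 px). The second long bar has not moved.

Emit:
send_rows([
  {"dp": [-0.008, 0.02, 0], "rot": [0, 0, 0.1], "grip": 0.085},
  {"dp": [-0.011, 0.037, 0], "rot": [0, 0, 0.15], "grip": 0.085},
  {"dp": [-0.011, 0.037, 0], "rot": [0, 0, 0.15], "grip": 0.085},
  {"dp": [-0.011, 0.037, 0], "rot": [0, 0, 0.15], "grip": 0.085},
  {"dp": [-0.011, 0.037, 0], "rot": [0, 0, 0.15], "grip": 0.085},
  {"dp": [-0.011, 0.037, 0], "rot": [0, 0, 0.15], "grip": 0.085},
  {"dp": [-0.011, 0.037, 0], "rot": [0, 0, 0.15], "grip": 0.085},
  {"dp": [-0.011, 0.037, 0], "rot": [0, 0, 0.15], "grip": 0.085},
  {"dp": [-0.011, 0.037, 0], "rot": [0, 0, 0.15], "grip": 0.085},
  {"dp": [-0.008, 0.03, 0], "rot": [0, 0, 0.1], "grip": 0.085},
  {"dp": [-0.006, 0.02, 0], "rot": [0, 0, 0.06], "grip": 0.085},
  {"dp": [0, 0, 0], "rot": [0, 0, 0], "grip": 0.085},
  {"dp": [0, 0, 0], "rot": [0, 0, 0], "grip": 0.085},
])

```text
clock: 35.45
tcp_pos: [0.43, 0.3817, 0.2132]
orientation: [-2.223, -2.216, 0.039]
contact_force: [0.8, 0.6, 0.5]
grip_width: 0.0853
```

```bash
python3 - <<'E'
from h import *
print(tool())
f=imaging.grab_frame("top")
for b in blobs(f,yw(f),.023): print(b)
f=imaging.grab_frame("wrist")
for b in blobs(f,yw(f),.023): print(b)
E
```

```text
(array([0.43  , 0.3817, 0.2132]), np.float64(89.8), array([-0.019, -0.016, -1.   ]), array([0.8, 0.6, 0.5]), 0.0853, np.float64(0.16), 35.45)
(array([0.0254, 0.7983]), 123, 19, -86.6, 175.5, array([ 23., 395.]))
(array([ 0.1947, -0.5709]), 157, 49, -78.7, 128.5, array([512., 337.]))
(array([0.2566, 0.8066]), 139, 41, -89.0, 630.0, array([ 25., 310.]))
(array([0.3914, 0.8742]), 53, 19, 3.7, 105.0, array([  3., 262.]))
(array([ 0.434 , -0.3468]), 190, 133, -75.1, 2967.0, array([434., 255.]))
(array([0.4904, 0.3973]), 86, 23, 2.2, 227.5, array([175., 230.]))
(array([0.5146, 0.012 ]), 207, 112, -88.7, 1340.5, array([311., 222.]))
(array([0.5845, 0.852 ]), 273, 54, 5.4, 886.0, array([ 12., 191.]))
(array([ 0.5776, -0.0231]), 180, 30, -86.4, 804.0, array([ 38., 287.]))
(array([ 0.51  , -0.0596]), 85, 36, 3.7, 348.0, array([  6., 245.]))
(array([ 0.5068, -0.0075]), 88, 30, 3.5, 540.0, array([ 25., 246.]))
(array([0.5011, 0.0418]), 81, 29, 3.3, 570.0, array([ 44., 241.]))
(array([0.4909, 0.3975]), 80, 20, 1.4, 1111.5, array([305., 243.]))
(array([0.3872, 0.3926]), 85, 21, 2.7, 1477.0, array([300., 148.]))
```

Emit:
send_rows([
  {"dp": [0.007, 0.01, 0], "rot": [0.016, -0.019, 0.045], "grip": 0.085},
  {"dp": [0, 0, 0], "rot": [0, 0, 0], "grip": 0.085},
  {"dp": [0, 0, -0.04], "rot": [0, 0, 0], "grip": 0.085},
  {"dp": [0, 0, -0.05], "rot": [0, 0, 0], "grip": 0.085},
  {"dp": [0, 0, -0.04], "rot": [0, 0, 0], "grip": 0.085},
  {"dp": [0, 0, -0.015], "rot": [0, 0, 0], "grip": 0.06},
  {"dp": [0, 0, 0], "rot": [0, 0, 0], "grip": 0.06},
  {"dp": [0, 0, 0], "rot": [0, 0, 0], "grip": 0.06},
])

```text
clock: 36.55
tcp_pos: [0.4418, 0.3916, 0.0684]
orientation: [2.178, 2.262, 0.014]
contact_force: [1.2, 0.2, -0.6]
grip_width: 0.06
```

```bash
python3 -c "
from h import *
print(tool())"
```

```text
(array([0.4418, 0.3916, 0.0684]), np.float64(92.2), array([ 0.007,  0.005, -1.   ]), array([ 1.2,  0.2, -0.6]), 0.06, np.float64(0.07), 36.55)
```

Emit:
send_rows([
  {"dp": [-0.004, 0.002, -0.01], "rot": [-0.005, 0.007, 0.006], "grip": 0.06},
  {"dp": [0, 0, -0.015], "rot": [0, 0, 0], "grip": 0.06},
  {"dp": [0, 0, -0.015], "rot": [0, 0, 0], "grip": 0.06},
  {"dp": [0, 0, -0.01], "rot": [0, 0, 0], "grip": 0.06},
  {"dp": [0, 0, -0.004], "rot": [0, 0, 0], "grip": 0.06},
  {"dp": [0, 0, 0], "rot": [0, 0, 0], "grip": 0.06},
  {"dp": [0, 0, 0], "rot": [0, 0, 0], "grip": 0.06},
])

```text
clock: 37.42
tcp_pos: [0.4384, 0.3948, 0.0127]
orientation: [2.172, 2.269, 0.005]
contact_force: [0.2, 0.3, 1.0]
grip_width: 0.0601
```

```bash
python3 -c "
from h import *
print(tool())"
```

```text
(array([0.4384, 0.3948, 0.0127]), np.float64(92.5), array([ 0.002,  0.002, -1.   ]), array([0.2, 0.3, 1. ]), 0.0601, np.float64(0.01), 37.42)
```

Emit:
send_rows([
  {"dp": [0, 0, -0.003], "rot": [0, 0, 0], "grip": 0.06},
  {"dp": [0, 0, 0], "rot": [0, 0, 0], "grip": 0.015},
  {"dp": [0, 0, 0], "rot": [0, 0, 0], "grip": 0.015},
  {"dp": [0, 0, 0], "rot": [0, 0, 0], "grip": 0.015},
  {"dp": [0, 0, 0], "rot": [0, 0, 0], "grip": 0.015},
  {"dp": [0, 0, 0.02], "rot": [0, 0, 0], "grip": 0.015},
  {"dp": [0, 0, 0.04], "rot": [0, 0, 0], "grip": 0.015},
  {"dp": [0, 0, 0.05], "rot": [0, 0, 0], "grip": 0.015},
  {"dp": [0, 0, 0.04], "rot": [0, 0, 0], "grip": 0.015},
  {"dp": [0, 0, 0.01], "rot": [0, 0, 0], "grip": 0.015},
  {"dp": [0, 0, 0], "rot": [0, 0, 0], "grip": 0.015},
])

```text
clock: 38.8
tcp_pos: [0.4369, 0.3928, 0.1765]
orientation: [2.17, 2.27, 0.001]
contact_force: [-0.1, 0.1, -4.4]
grip_width: 0.0222
```

```bash
python3 -c "
from h import *
print(tool())"
```

```text
(array([0.4369, 0.3928, 0.1765]), np.float64(92.6), array([ 0.002, -0.001, -1.   ]), array([-0.1,  0.1, -4.4]), 0.0222, np.float64(0.17), 38.8)
```

Emit:
send_rows([
  {"dp": [0, -0.02, 0], "rot": [0, 0, -0.1], "grip": 0.015},
  {"dp": [0.002, -0.037, 0], "rot": [0, 0, -0.15], "grip": 0.015},
  {"dp": [0.002, -0.037, 0], "rot": [0, 0, -0.15], "grip": 0.015},
  {"dp": [0.002, -0.037, 0], "rot": [0, 0, -0.15], "grip": 0.015},
  {"dp": [0.002, -0.037, 0], "rot": [0, 0, -0.15], "grip": 0.015},
  {"dp": [0.002, -0.037, 0], "rot": [0, 0, -0.15], "grip": 0.015},
  {"dp": [0.002, -0.037, 0], "rot": [0, 0, -0.15], "grip": 0.015},
  {"dp": [0.002, -0.037, 0], "rot": [0, 0, -0.15], "grip": 0.015},
  {"dp": [0.002, -0.037, 0], "rot": [0, 0, -0.15], "grip": 0.015},
  {"dp": [0.002, -0.037, 0], "rot": [0, 0, -0.1], "grip": 0.015},
  {"dp": [0, -0.02, 0], "rot": [0, 0, -0.06], "grip": 0.015},
  {"dp": [0, 0, 0], "rot": [0, 0, 0], "grip": 0.015},
  {"dp": [0, 0, 0], "rot": [0, 0, 0], "grip": 0.015},
])

```text
clock: 40.42
tcp_pos: [0.4419, 0.0015, 0.1573]
orientation: [-3.125, -0.172, 0.044]
contact_force: [-0.6, 0.4, -4.4]
grip_width: 0.0217
```

```bash
python3 -c "
from h import *
print(tool())"
```

```text
(array([0.4419, 0.0015, 0.1573]), np.float64(6.3), array([-0.028,  0.01 , -1.   ]), array([-0.6,  0.4, -4.4]), 0.0217, np.float64(-0.42), 40.42)
```

Emit:
send_rows([
  {"dp": [0.012, 0.003, 0], "rot": [-0.01, -0.028, -0.05], "grip": 0.015},
  {"dp": [0, 0, 0], "rot": [0, 0, 0], "grip": 0.015},
  {"dp": [0, 0, 0], "rot": [0, 0, 0], "grip": 0.015},
  {"dp": [0, 0, -0.025], "rot": [0, 0, 0], "grip": 0.015},
  {"dp": [0, 0, -0.025], "rot": [0, 0, 0], "grip": 0.015},
  {"dp": [0, 0, 0], "rot": [0, 0, 0], "grip": 0.015},
  {"dp": [0, 0, 0], "rot": [0, 0, 0], "grip": 0.015},
])

```text
clock: 41.3
tcp_pos: [0.4533, 0.0096, 0.1069]
orientation: [-3.137, -0.114, 0.002]
contact_force: [0.6, 0.9, -3.3]
grip_width: 0.0217
```

```bash
python3 - <<'E'
from h import *
t=tool();print(t)
f=imaging.grab_frame("wrist");im=f["img"]
h=hsv(f)
k=np.zeros(h.shape[:2],np.uint8);k[40:140,270:306]=1
n,l,s,c=cv2.connectedComponentsWithStats(((h[...,1]<70)&(h[...,2]<150)).astype(np.uint8)*k)
for i in range(1,n):
  if s[i,4]>80: print(c[i],s[i,4],cast(f,[c[i]],t[0][2]+.015).round(4))
E
```

```text
(array([0.4533, 0.0096, 0.1069]), np.float64(4.1), array([-0.001,  0.003, -1.   ]), array([ 0.6,  0.9, -3.3]), 0.0217, np.float64(-0.58), 41.3)
[286.96404494  87.39775281] 445 [[0.4469 0.09   0.1219]]
```

Emit:
send_rows([
  {"dp": [0.003, -0.005, -0.01], "rot": [0, 0, -0.013], "grip": 0.015},
  {"dp": [0, 0, 0], "rot": [0, 0, 0], "grip": 0.015},
  {"dp": [0, 0, 0], "rot": [0, 0, 0], "grip": 0.015},
])

```text
clock: 41.72
tcp_pos: [0.4575, 0.0038, 0.0975]
orientation: [-3.138, -0.09, -0.002]
contact_force: [-0.1, -0.1, -4.2]
grip_width: 0.0217
```

```bash
python3 -c "
from h import *
print(tool())"
```

```text
(array([0.4575, 0.0038, 0.0975]), np.float64(3.3), array([ 0.001,  0.002, -1.   ]), array([-0.1, -0.1, -4.2]), 0.0217, np.float64(-0.6), 41.73)
```

Emit:
send_rows([
  {"dp": [-0.001, 0.0005, -0.012], "rot": [0, 0, 0], "grip": 0.015},
  {"dp": [0, 0, -0.012], "rot": [0, 0, 0], "grip": 0.015},
  {"dp": [0, 0, -0.01], "rot": [0, 0, 0], "grip": 0.015},
  {"dp": [0, 0, -0.006], "rot": [0, 0, 0], "grip": 0.015},
  {"dp": [0, 0, 0], "rot": [0, 0, 0], "grip": 0.015},
  {"dp": [0, 0, 0], "rot": [0, 0, 0], "grip": 0.015},
])

```text
clock: 42.48
tcp_pos: [0.4561, 0.0046, 0.0543]
orientation: [-3.138, -0.091, -0.001]
contact_force: [-0.9, -0.1, -3.8]
grip_width: 0.0218
```

```bash
python3 -c "
from h import *
print(tool())"
```

```text
(array([0.4561, 0.0046, 0.0543]), np.float64(3.3), array([ 0.   ,  0.003, -1.   ]), array([-0.9, -0.1, -3.8]), 0.0218, np.float64(-0.68), 42.48)
```

Emit:
send_rows([
  {"dp": [0, 0, -0.003], "rot": [0, 0, 0], "grip": 0.015},
  {"dp": [0, 0, -0.001], "rot": [0, 0, 0], "grip": 0.015},
  {"dp": [0, 0, 0], "rot": [0, 0, 0], "grip": 0.015},
  {"dp": [0, 0, 0], "rot": [0, 0, 0], "grip": 0.04},
  {"dp": [0, 0, 0], "rot": [0, 0, 0], "grip": 0.04},
  {"dp": [0, 0, 0], "rot": [0, 0, 0], "grip": 0.04},
  {"dp": [0, 0, 0.02], "rot": [0, 0, 0], "grip": 0.04},
  {"dp": [0, 0, 0.04], "rot": [0, 0, 0], "grip": 0.04},
  {"dp": [0, 0, 0.06], "rot": [0, 0, 0], "grip": 0.085},
  {"dp": [0, -0.02, 0.06], "rot": [0, 0, 0.05], "grip": 0.085},
  {"dp": [-0.002, -0.05, 0.02], "rot": [0, 0, 0.05], "grip": 0.085},
  {"dp": [-0.003, -0.05, 0], "rot": [0, 0, 0.05], "grip": 0.085},
  {"dp": [-0.003, -0.05, 0], "rot": [0, 0, 0.04], "grip": 0.085},
  {"dp": [-0.003, -0.05, 0], "rot": [0, 0, 0], "grip": 0.085},
  {"dp": [-0.003, -0.05, 0], "rot": [0, 0, 0], "grip": 0.085},
  {"dp": [-0.003, -0.05, 0], "rot": [0, 0, 0], "grip": 0.085},
  {"dp": [-0.003, -0.02, 0], "rot": [0, 0, 0], "grip": 0.085},
  {"dp": [0, 0, 0], "rot": [0, 0, 0], "grip": 0.085},
  {"dp": [0, 0, 0], "rot": [0, 0, 0], "grip": 0.085},
])

```text
clock: 44.85
tcp_pos: [0.4362, -0.3423, 0.2592]
orientation: [3.113, 0.408, 0.012]
contact_force: [0.0, -0.1, 0.4]
grip_width: 0.0849
```

```bash
python3 - <<'E'
from h import *
print(tool())
f=imaging.grab_frame("top")
for b in blobs(f,yw(f),.008): 
    if b[1]>80 and b[2]>30:print("top",b)
g=imaging.grab_frame("wrist")
for b in blobs(g,yw(g),.008): print(b)
im=np.zeros((420,1120,3),np.uint8);im[:,:560]=g["img"];im[:,560:]=cv2.resize(f["img"][180:285,260:400],(560,420))
cv2.imwrite("pics/w9.png",cv2.resize(im,(800,300))[:,:,::-1])
E
```

```text
(array([ 0.4362, -0.3423,  0.2592]), np.float64(14.9), array([ 0.008, -0.001, -1.   ]), array([ 0. , -0.1,  0.4]), 0.0849, np.float64(0.46), 44.85)
top (array([0.2562, 0.8369]), 99, 31, -89.0, 297.5, array([ 17., 309.]))
top (array([ 0.4335, -0.3532]), 193, 136, -75.1, 2771.5, array([435., 254.]))
top (array([0.5077, 0.0043]), 198, 127, -86.7, 2157.5, array([312., 227.]))
top (array([0.5894, 0.8662]), 268, 49, 3.7, 788.5, array([ 12., 190.]))
(array([ 0.2749, -0.7843]), 59, 22, -86.8, 115.5, array([140., 386.]))
(array([ 0.1421, -0.5209]), 36, 35, -79.0, 109.5, array([ 73., 241.]))
(array([ 0.4327, -0.3551]), 190, 134, -75.1, 15505.0, array([280., 180.]))
```

View pics/w9.png

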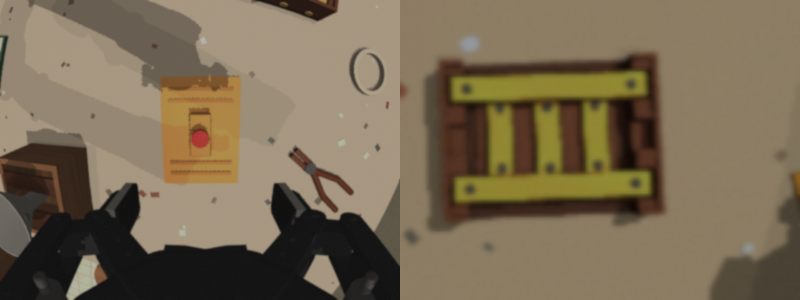

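Both long bars are home, and the holder is unmoved at (0.4333, −0.3538), yaw 14.9°.

Emit:
send_rows([
  {"dp": [-0.004, -0.012, 0], "rot": [0, 0.008, 0], "grip": 0.085},
  {"dp": [0, 0, 0], "rot": [0, 0, 0], "grip": 0.085},
  {"dp": [0, 0, -0.04], "rot": [0, 0, 0], "grip": 0.085},
  {"dp": [0, 0, -0.055], "rot": [0, 0, 0], "grip": 0.085},
  {"dp": [0, 0, -0.055], "rot": [0, 0, 0], "grip": 0.085},
  {"dp": [0, 0, -0.02], "rot": [0, 0, 0], "grip": 0.085},
  {"dp": [0, 0, 0], "rot": [0, 0, 0], "grip": 0.085},
  {"dp": [0, 0, 0], "rot": [0, 0, 0], "grip": 0.085},
])

```text
clock: 45.95
tcp_pos: [0.436, -0.3541, 0.0899]
orientation: [3.106, 0.413, 0.008]
contact_force: [0.3, -0.7, 0.2]
grip_width: 0.0853
```

```bash
python3 - <<'E'
from h import *
print(tool())
g=imaging.grab_frame("wrist");h=hsv(g)
for b in blobs(g,yw(g),.008): print(b)
red=((h[...,0]<8)|(h[...,0]>170))&(h[...,1]>150)&(h[...,2]>120)
for b in blobs(g,red,.062,200): print("red",b)
E
```

```text
(array([ 0.436 , -0.3541,  0.0899]), np.float64(15.1), array([ 0.006, -0.007, -1.   ]), array([ 0.3, -0.7,  0.2]), 0.0853, np.float64(0.3), 45.95)
(array([ 0.4326, -0.3554]), 191, 135, -75.0, 43390.5, array([282., 197.]))
red (array([ 0.4337, -0.3569]), 27, 22, 34.6, 1343.0, array([281., 244.]))
```

Emit:
send_rows([
  {"dp": [-0.003, -0.001, -0.02], "rot": [0.007, 0.006, -0.002], "grip": 0.085},
  {"dp": [0, 0, -0.025], "rot": [0, 0, 0], "grip": 0.07},
  {"dp": [0, 0, -0.015], "rot": [0, 0, 0], "grip": 0.06},
  {"dp": [0, 0, -0.006], "rot": [0, 0, 0], "grip": 0.06},
  {"dp": [0, 0, 0], "rot": [0, 0, 0], "grip": 0.06},
  {"dp": [0, 0, 0], "rot": [0, 0, 0], "grip": 0.06},
])

```text
clock: 46.75
tcp_pos: [0.4346, -0.3578, 0.0241]
orientation: [3.11, 0.407, 0.005]
contact_force: [-0.6, 0.7, -1.0]
grip_width: 0.0604
```

```bash
python3 -c "
from h import *
print(tool())"
```

```text
(array([ 0.4346, -0.3578,  0.0241]), np.float64(14.9), array([ 0.004, -0.005, -1.   ]), array([-0.6,  0.7, -1. ]), 0.0604, np.float64(0.23), 46.75)
```

Emit:
send_rows([
  {"dp": [-0.0015, 0.003, -0.004], "rot": [0.005, 0.004, 0], "grip": 0.06},
  {"dp": [0, 0, -0.003], "rot": [0, 0, 0], "grip": 0.05},
  {"dp": [0, 0, 0], "rot": [0, 0, 0], "grip": 0.05},
  {"dp": [0, 0, 0], "rot": [0, 0, 0], "grip": 0.02},
  {"dp": [0, 0, 0], "rot": [0, 0, 0], "grip": 0.02},
  {"dp": [0, 0, 0], "rot": [0, 0, 0], "grip": 0.02},
  {"dp": [0, 0, 0], "rot": [0, 0, 0], "grip": 0.02},
])

```text
clock: 47.62
tcp_pos: [0.4336, -0.355, 0.018]
orientation: [3.114, 0.407, 0.002]
contact_force: [-1.3, 0.3, 0.1]
grip_width: 0.0322
```

```bash
python3 - <<'E'
from h import *
print(tool())
f=imaging.grab_frame("top")
for b in blobs(f,yw(f),.008): 
    if b[1]>80 and b[2]>30:print("top",b[:4])
E
```

```text
(array([ 0.4336, -0.355 ,  0.018 ]), np.float64(14.9), array([ 0.001, -0.001, -1.   ]), array([-1.3,  0.3,  0.1]), 0.0322, np.float64(0.22), 47.62)
top (array([0.2534, 0.8367]), 99, 36, -89.0)
top (array([ 0.4405, -0.3512]), 193, 122, -74.9)
top (array([0.5077, 0.0043]), 198, 127, -86.7)
top (array([0.5866, 0.8645]), 273, 52, 3.7)
```

Emit:
send_rows([
  {"dp": [0, 0, 0.02], "rot": [0, 0, 0], "grip": 0.02},
  {"dp": [0, 0, 0.04], "rot": [0, 0, 0], "grip": 0.02},
  {"dp": [0, 0, 0.05], "rot": [0, 0, 0], "grip": 0.02},
  {"dp": [0, 0, 0.04], "rot": [0, 0, 0], "grip": 0.02},
  {"dp": [0.005, 0.02, 0], "rot": [0, 0, -0.03], "grip": 0.02},
  {"dp": [0.008, 0.04, 0], "rot": [0, 0, -0.04], "grip": 0.02},
  {"dp": [0.008, 0.04, 0], "rot": [0, 0, -0.04], "grip": 0.02},
  {"dp": [0.008, 0.04, 0], "rot": [0, 0, -0.04], "grip": 0.02},
  {"dp": [0.008, 0.04, 0], "rot": [0, 0, -0.03], "grip": 0.02},
  {"dp": [0.008, 0.04, 0], "rot": [0, 0, 0], "grip": 0.02},
  {"dp": [0.008, 0.04, 0], "rot": [0, 0, 0], "grip": 0.02},
  {"dp": [0.008, 0.04, 0], "rot": [0, 0, 0], "grip": 0.02},
  {"dp": [0.006, 0.03, 0], "rot": [0, 0, 0], "grip": 0.02},
  {"dp": [0.004, 0.02, 0], "rot": [0, 0, 0], "grip": 0.02},
  {"dp": [0, 0, 0], "rot": [0, 0, 0], "grip": 0.02},
  {"dp": [0, 0, 0], "rot": [0, 0, 0], "grip": 0.02},
])

```text
clock: 49.68
tcp_pos: [0.501, 0.0081, 0.1859]
orientation: [3.134, 0.122, 0.007]
contact_force: [1.5, -0.6, -3.0]
grip_width: 0.0323
```

```bash
python3 - <<'E'
from h import *
print(tool())
g=imaging.grab_frame("wrist");f=imaging.grab_frame("top")
im=np.zeros((420,1120,3),np.uint8);im[:,:560]=g["img"];im[:,560:]=cv2.resize(f["img"][180:285,260:400],(560,420))
cv2.imwrite("pics/w10.png",cv2.resize(im,(800,300))[:,:,::-1])
z=tool()[0][2]-.018+.008
for b in blobs(g,yw(g),z): print(b[:4])
E
```

```text
(array([0.501 , 0.0081, 0.1859]), np.float64(4.4), array([ 0.005, -0.005, -1.   ]), array([ 1.5, -0.6, -3. ]), 0.0323, np.float64(-0.46), 49.67)
(array([ 0.5707, -0.0601]), 22, 6, -73.0)
(array([ 0.4423, -0.0695]), 22, 6, 80.6)
(array([ 0.5044, -0.0418]), 56, 23, 7.0)
(array([0.4981, 0.0413]), 136, 124, 4.5)
```

View pics/w10.png

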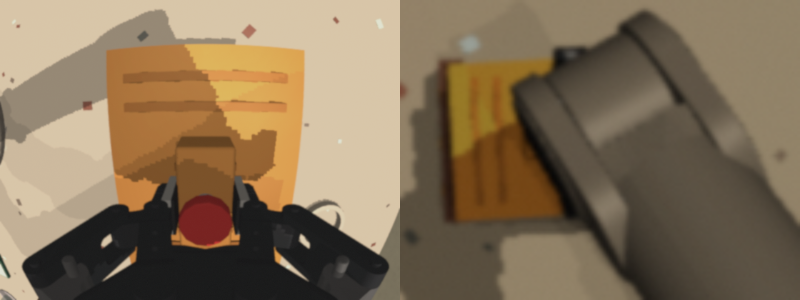

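Emit:
send_rows([
  {"dp": [0.002, 0, -0.03], "rot": [0.005, 0.005, -0.018], "grip": 0.02},
  {"dp": [0, 0, -0.03], "rot": [0, 0, 0], "grip": 0.02},
  {"dp": [0, 0, -0.01], "rot": [0, 0, 0], "grip": 0.02},
  {"dp": [0, 0, 0], "rot": [0, 0, 0], "grip": 0.02},
  {"dp": [0, 0, 0], "rot": [0, 0, 0], "grip": 0.02},
])

```text
clock: 50.4
tcp_pos: [0.5043, 0.0032, 0.1158]
orientation: [3.138, 0.079, 0.003]
contact_force: [-0.5, -0.3, -2.9]
grip_width: 0.0324
```

```bash
python3 -c "
from h import *
print(tool())"
```

```text
(array([0.5043, 0.0032, 0.1158]), np.float64(2.9), array([ 0.002, -0.002, -1.   ]), array([-0.5, -0.3, -2.9]), 0.0324, np.float64(-0.57), 50.4)
```

Emit:
send_rows([
  {"dp": [0, 0.0045, -0.006], "rot": [0.002, 0.002, 0.007], "grip": 0.02},
  {"dp": [0, 0, 0], "rot": [0, 0, 0], "grip": 0.02},
  {"dp": [0, 0, 0], "rot": [0, 0, 0], "grip": 0.02},
])

```text
clock: 50.78
tcp_pos: [0.5055, 0.0082, 0.1111]
orientation: [3.14, 0.091, 0.004]
contact_force: [0.4, -0.3, -2.4]
grip_width: 0.032
```

```bash
python3 -c "
from h import *
print(tool())"
```

```text
(array([0.5055, 0.0082, 0.1111]), np.float64(3.3), array([ 0.003, -0.   , -1.   ]), array([ 0.4, -0.3, -2.4]), 0.032, np.float64(-0.58), 50.77)
```

Emit:
send_rows([
  {"dp": [-0.0012, 0, -0.008], "rot": [0, 0.003, 0], "grip": 0.02},
  {"dp": [0, 0, -0.007], "rot": [0, 0, 0], "grip": 0.02},
  {"dp": [0, 0, -0.005], "rot": [0, 0, 0], "grip": 0.02},
  {"dp": [0, 0, 0], "rot": [0, 0, 0], "grip": 0.02},
  {"dp": [0, 0, 0], "rot": [0, 0, 0], "grip": 0.02},
])

```text
clock: 51.4
tcp_pos: [0.504, 0.0082, 0.0894]
orientation: [3.14, 0.091, -0.002]
contact_force: [-0.1, 0.4, -2.3]
grip_width: 0.0322
```

```bash
python3 -c "
from h import *
print(tool())"
```

```text
(array([0.504 , 0.0082, 0.0894]), np.float64(3.3), array([-0.001, -0.   , -1.   ]), array([-0.1,  0.4, -2.3]), 0.0322, np.float64(-0.61), 51.4)
```

Emit:
send_rows([
  {"dp": [0, 0, -0.003], "rot": [0, 0, 0], "grip": 0.02},
  {"dp": [0, 0, -0.002], "rot": [0, 0, 0], "grip": 0.02},
  {"dp": [0, 0, 0], "rot": [0, 0, 0], "grip": 0.02},
  {"dp": [0, 0, 0], "rot": [0, 0, 0], "grip": 0.02},
])

```text
clock: 51.9
tcp_pos: [0.5043, 0.0082, 0.0844]
orientation: [3.14, 0.091, -0.001]
contact_force: [-0.3, -0.3, -3.4]
grip_width: 0.0322
```

```bash
python3 -c "
from h import *
print(tool())"
```

```text
(array([0.5043, 0.0082, 0.0844]), np.float64(3.3), array([-0., -0., -1.]), array([-0.3, -0.3, -3.4]), 0.0322, np.float64(-0.62), 51.9)
```

Emit:
send_rows([
  {"dp": [0, 0, 0], "rot": [0, 0, 0], "grip": 0.06},
  {"dp": [0, 0, 0], "rot": [0, 0, 0], "grip": 0.06},
  {"dp": [0, 0, 0], "rot": [0, 0, 0], "grip": 0.06},
  {"dp": [0, 0, 0], "rot": [0, 0, 0], "grip": 0.06},
  {"dp": [0, 0, 0.02], "rot": [0, 0, 0], "grip": 0.06},
  {"dp": [0, 0, 0.04], "rot": [0, 0, 0], "grip": 0.06},
  {"dp": [0, 0, 0.05], "rot": [0, 0, 0], "grip": 0.06},
  {"dp": [0, 0, 0.03], "rot": [0, 0, 0], "grip": 0.0},
  {"dp": [0, 0, 0], "rot": [0, 0, 0], "grip": 0.0},
  {"dp": [0, 0, 0], "rot": [0, 0, 0], "grip": 0.0},
])

```text
clock: 53.15
tcp_pos: [0.5049, 0.01, 0.2348]
orientation: [3.14, 0.095, 0.006]
contact_force: [-0.5, -0.1, -1.5]
grip_width: 0.0059
```

```bash
python3 - <<'E'
from h import *
print(tool())
g=imaging.grab_frame("wrist");f=imaging.grab_frame("scene")
im=np.zeros((420,1120,3),np.uint8);im[:,:560]=g["img"];im[:,560:]=cv2.resize(f["img"][135:255,205:365],(560,420),interpolation=cv2.INTER_CUBIC)
cv2.imwrite("pics/w11.png",cv2.resize(im,(800,300))[:,:,::-1])
h=hsv(g);red=((h[...,0]<8)|(h[...,0]>170))&(h[...,1]>150)&(h[...,2]>100)
for b in blobs(g,yw(g),.074): print(b[:4])
for b in blobs(g,red,.128,100): print("red",b)
E
```

```text
(array([0.5049, 0.01  , 0.2348]), np.float64(3.5), array([ 0.004,  0.   , -1.   ]), array([-0.5, -0.1, -1.5]), 0.0059, np.float64(-0.42), 53.15)
(array([0.5038, 0.0079]), 194, 139, -86.6)
red (array([0.5039, 0.0086]), 26, 26, -86.6, 834.0, array([286., 208.]))
```

View pics/w11.png

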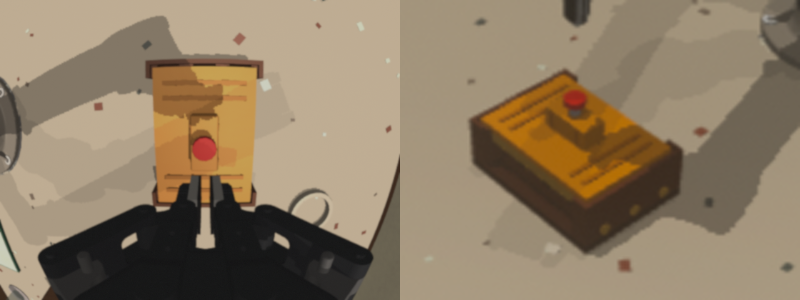

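The holder is seated flat inside the rim at (0.504, 0.008), yaw 3.4°. The plunger is at (0.504, 0.0085), so next I press it.

Emit:
send_rows([
  {"dp": [-0.001, -0.002, -0.03], "rot": [0, 0.004, 0], "grip": 0.0},
  {"dp": [0, 0, -0.03], "rot": [0, 0, 0], "grip": 0.0},
  {"dp": [0, 0, -0.015], "rot": [0, 0, 0], "grip": 0.0},
  {"dp": [0, 0, 0], "rot": [0, 0, 0], "grip": 0.0},
  {"dp": [0, 0, 0], "rot": [0, 0, 0], "grip": 0.0},
])

```text
clock: 53.88
tcp_pos: [0.5024, 0.0085, 0.1553]
orientation: [-3.138, -0.097, 0.008]
contact_force: [0.6, -0.3, 0.7]
grip_width: -0.0
```

```bash
python3 -c "
from h import *
print(tool())"
```

```text
(array([0.5024, 0.0085, 0.1553]), np.float64(3.6), array([-0.005,  0.002, -1.   ]), array([ 0.6, -0.3,  0.7]), -0.0, np.float64(-0.51), 53.88)
```

Emit:
send_rows([
  {"dp": [0.0015, 0, -0.01], "rot": [0, -0.005, 0], "grip": 0.0},
  {"dp": [0, 0, -0.008], "rot": [0, 0, 0], "grip": 0.0},
  {"dp": [0, 0, -0.005], "rot": [0, 0, 0], "grip": 0.0},
  {"dp": [0, 0, -0.004], "rot": [0, 0, 0], "grip": 0.0},
  {"dp": [0, 0, -0.003], "rot": [0, 0, 0], "grip": 0.0},
  {"dp": [0, 0, 0], "rot": [0, 0, 0], "grip": 0.0},
])

```text
clock: 54.62
tcp_pos: [0.5053, 0.0085, 0.1253]
orientation: [-3.139, -0.097, -0.005]
contact_force: [-1.0, -0.4, 4.3]
grip_width: 0.0002
```

```bash
python3 -c "
from h import *
print(tool())"
```

```text
(array([0.5053, 0.0085, 0.1253]), np.float64(3.5), array([ 0.003,  0.001, -1.   ]), array([-1. , -0.4,  4.3]), 0.0002, np.float64(-0.56), 54.62)
```

Emit:
send_rows([
  {"dp": [-0.001, 0, -0.004], "rot": [0, 0, 0], "grip": 0.0},
  {"dp": [0, 0, -0.003], "rot": [0, 0, 0], "grip": 0.0},
  {"dp": [0, 0, -0.002], "rot": [0, 0, 0], "grip": 0.0},
  {"dp": [0, 0, -0.001], "rot": [0, 0, 0], "grip": 0.0},
])

```text
clock: 55.12
tcp_pos: [0.5053, 0.0085, 0.1173]
orientation: [3.139, 0.096, 0.008]
contact_force: [-2.2, -0.8, 7.5]
grip_width: -0.0
```

```bash
python3 -c "
from h import *
print(tool())"
```

```text
(array([0.5053, 0.0085, 0.1173]), np.float64(3.5), array([ 0.005, -0.001, -1.   ]), array([-2.2, -0.8,  7.5]), -0.0, np.float64(-0.57), 55.12)
```

Emit:
send_rows([
  {"dp": [0, 0, -0.002], "rot": [0, 0, 0], "grip": 0.0},
  {"dp": [0, 0, -0.002], "rot": [0, 0, 0], "grip": 0.0},
  {"dp": [0, 0, -0.001], "rot": [0, 0, 0], "grip": 0.0},
])

```text
clock: 55.5
tcp_pos: [0.5054, 0.0085, 0.1161]
orientation: [3.134, 0.095, 0.008]
contact_force: [-5.4, -1.6, 11.5]
grip_width: 0.0
```

```bash
python3 -c "
from h import *
print(tool())"
```

```text
(array([0.5054, 0.0085, 0.1161]), np.float64(3.5), array([ 0.005, -0.005, -1.   ]), array([-5.4, -1.6, 11.5]), 0.0, np.float64(-0.58), 55.5)
```

It is at the stop (z 0.1161, 11.5 N). I'll hold about 0.6 s, then retreat.

Emit:
send_rows([
  {"dp": [-0.0005, 0, -0.0015], "rot": [0, 0, 0], "grip": 0.0},
  {"dp": [0, 0, -0.0015], "rot": [0, 0, 0], "grip": 0.0},
  {"dp": [0, 0, -0.0015], "rot": [0, 0, 0], "grip": 0.0},
  {"dp": [0, 0, -0.0015], "rot": [0, 0, 0], "grip": 0.0},
])

```text
clock: 56.0
tcp_pos: [0.5055, 0.0086, 0.116]
orientation: [3.128, 0.094, 0.01]
contact_force: [-6.3, -1.9, 19.5]
grip_width: 0.0001
```

Emit:
send_rows([
  {"dp": [0, 0, 0.006], "rot": [0, 0, 0], "grip": 0.0},
  {"dp": [0, 0, 0.01], "rot": [0, 0, 0], "grip": 0.0},
  {"dp": [0, 0, 0.03], "rot": [0, 0, 0], "grip": 0.0},
  {"dp": [0, 0, 0.05], "rot": [0, 0, 0], "grip": 0.0},
  {"dp": [0, 0, 0.04], "rot": [0, 0, 0], "grip": 0.0},
  {"dp": [0, 0.05, 0.01], "rot": [0, 0, 0], "grip": 0.0},
  {"dp": [0, 0.06, 0], "rot": [0, 0, 0], "grip": 0.0},
  {"dp": [0, 0.06, 0], "rot": [0, 0, 0], "grip": 0.0},
  {"dp": [0, 0.06, 0], "rot": [0, 0, 0], "grip": 0.0},
  {"dp": [0, 0.04, 0], "rot": [0, 0, 0], "grip": 0.0},
  {"dp": [0, 0, 0], "rot": [0, 0, 0], "grip": 0.0},
  {"dp": [0, 0, 0], "rot": [0, 0, 0], "grip": 0.0},
])

```text
clock: 57.5
tcp_pos: [0.5048, 0.2839, 0.2692]
orientation: [3.13, 0.082, 0.015]
contact_force: [-0.6, -0.1, 0.2]
grip_width: -0.0001
```

```bash
python3 - <<'E'
from h import *
print(tool())
g=imaging.grab_frame("top");f=imaging.grab_frame("scene")
im=np.zeros((420,1120,3),np.uint8);im[:,:560]=cv2.resize(g["img"][180:285,260:400],(560,420));im[:,560:]=cv2.resize(f["img"][135:255,205:365],(560,420),interpolation=cv2.INTER_CUBIC)
cv2.imwrite("pics/w12.png",cv2.resize(im,(800,300))[:,:,::-1])
for b in blobs(g,yw(g),.074): 
    if b[1]>150:print(b[:4])
h=hsv(f);red=((h[...,0]<8)|(h[...,0]>170))&(h[...,1]>180)&(h[...,2]>100)
for b in blobs(f,red,.128,20): print("red",b[0],b[5])
E
```

```text
(array([0.5048, 0.2839, 0.2692]), np.float64(3.0), array([ 0.01, -0.01, -1.  ]), array([-0.6, -0.1,  0.2]), -0.0001, np.float64(-0.95), 57.5)
(array([0.5084, 0.0124]), 199, 138, -86.9)
(array([0.5805, 0.8171]), 257, 51, 5.5)
red [0.5094 0.0129] [274. 175.]
```

View pics/w12.png

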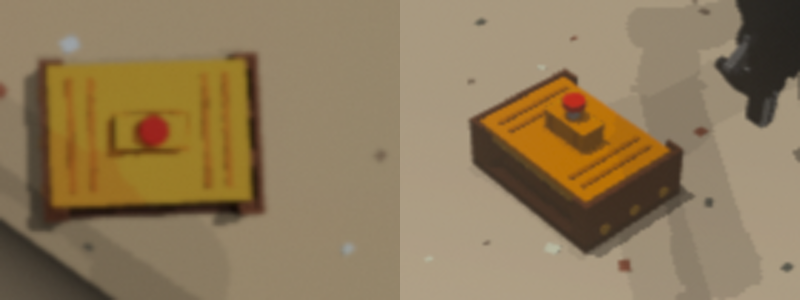

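```bash
python3 -c "
from bench import hand_in
print(hand_in())"
```

```text
the job is handed in; nothing more can be done
None
```

The terminal block is made up and handed in at about 58 s of the 210 s allowed; the hand-in gives no verdict.

- **Bars:** I found three short bars and two long ones. The short bars lie in the three lower channels. The long bars lie across above them in the x = −48 and +48 mm notches, with the middle pair left empty. Camera views showed all of them home before the holder went on.
- **Holder and plunger:** The holder was set flat inside the rim at about (0.504, 0.008), yaw 3.4°, against a block measured at (0.504, 0.008), yaw 3.3°. I pushed the plunger 12 mm to its stop, held it about 0.6 s at 11 to 20 N, and let it come back up.
- **Last checks:** The final pictures show the holder flat inside the rim, the plunger up and the arm clear of everything. I did not touch the ring, the plier or the turquoise look-alikes.
- **Disagreement:** The last overhead measurement put the holder about 4 mm further along +x and +y than the wrist camera did before the press. Part of this is probably the raised boss seen at an angle, and part a real slide within its 4 mm play from sideways force during the press. It is inside the 9 mm tolerance, so I left it.

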